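# Close and pin the clamshell gluing jig, and keep it squeezed

## Task

A servo motor has been left standing in the way of the open gluing jig: take it out and put it in the yellow parts tray, then swing the silver half of the jig fully shut and push the red-handled locking pin fully home through both holes. Let go of the pin and finish by gripping the closed jig between the fingers, one on the silver half and one on the blue half, and keep squeezing the halves together: the program finishes while holding, with no release. Leave the other things on the bench where they are.

Things in the scene. Friction and masses are not known exactly. Their poses are not given: they have to be found in the camera images.
- fixed_half: Blue fixed half of the clamshell jig. Origin on the bench surface (z = 0), on the seam, midway along the jaws; z up, x square to the seam into the blue half, y along the seam towards the hinge (vertical axis at x 0, y +70 mm). It fills x 0 to 28, y -70 to 60, z 12 to 60 mm; at the far end from the hinge a lug 32 mm wide in x (y -107 to -71, z 12 to 36 mm) has the lower lock hole.
- jig: Grey base plate of the jig, fixed to the bench, 12 mm thick; same origin and axes as fixed_half. It reaches from x -20 to +72 mm and from y -117.5 to +97.5 mm. An orange gearbox case 39 mm square stands in the recess at the origin, top at z = 65 mm, its stub shaft to 72 mm.
- swing_half (a joint): Opening of the silver swinging half, rad: 0 = fully shut (hard stop), starts at 1.0 to 1.25. Shut, it fills x -28 to 0, y -70 to 60, z 12 to 60 mm of fixed_half's frame; opening turns it clockwise seen from above, its free end going out to -x. 0.35 kg, light friction (0.09 N m), stays where left. Push it shut by its outer face with shut fingers, 5 to 15 N at the end to be sure it is home.
- swing_hinge (a point): Point on the hinge axis, 36 mm above the bench. Axes turn with the silver half: z up, -y points from the hinge along the half to its free end, -x points out of its outer (pushed) face.
- swing_face (a point): Point on the flat outer face of the silver half, 110 mm from the hinge axis along the half and 28 mm out from the seam, 36 mm above the bench; axes as swing_hinge. The face runs from 10 to 140 mm from the hinge, z 12 to 60 mm.
- swing_hole (a point): Centre of the mouth of the vertical hole (12.5 mm diameter, chamfered) in the silver half's tongue, 160 mm from the hinge axis, on the tongue's top (z = 56 mm). The tongue is 32 mm wide, 36 mm long, z 38 to 56 mm; shut, it lies over the blue lug and the two holes line up.
- lock_hole (a point): Point on the axis of the blue lug's vertical lock hole (12.5 mm diameter), at the height of the shut tongue's top (z = 56 mm). The pin goes here, straight down through the tongue and then the lug.
- squeeze_spot (a point): Middle of the closed jig on the seam plane, 36 mm above the bench, same axes as fixed_half. Squeezing here along its x axis puts one finger on each half's flat outer face, 28 mm to either side (56 mm across; the faces reach from z = 12 to 60 mm; the base plate's top at z = 12 mm is below).
- pin_grip (a point): The locking pin, loose, standing upright in its stand: steel shaft 10 mm diameter and 40 mm long with a tapered nose, a collar 24 mm diameter and 4 mm thick, then a red round handle 16 mm diameter and 34 mm long (78 mm in all, 60 g). This point: in the handle, 66 mm above the tip, 26 mm above the collar's underside, 12 mm below the top; grip here from above.
- pin_tip (a point): Lower end of the pin's shaft, on its axis. Fully home in the jig the collar rests on the silver tongue (underside at z = 56 mm) and the tip is at z = 16 mm.
- pin_stand: Fixed wooden block 70 x 70 mm, 45 mm high, origin under its centre; the pin starts in the 13 mm hole through its middle with the collar resting on its top. Lift the pin at least 45 mm to clear it.
- servo_center (a point): Centre of the stray servo motor, a loose black box 40 mm (its x) x 20 mm (its y) x 38 mm high with a small white spline 4 mm high on top, about 55 g, standing upright on the bench between the open halves. Grip it across its 20 mm width (its y axis).
- tray: Fixed yellow open parts tray 160 mm (its x) x 120 mm (its y), 30 mm high, walls and floor about 4 mm, empty; origin under its centre. The servo goes anywhere inside, on its floor.
- glue_bottle_mid (a point): bystander: white glue bottle with red cap, 38 mm diameter, 105 mm high, standing; its middle. Not to be disturbed.
- battery_pack_mid (a point): bystander: blue battery pack 62 x 34 x 22 mm; its middle. Not to be disturbed.
- gear_mid (a point): bystander: white spur gear 61 mm diameter, 18 mm high, lying flat; its middle. Not to be disturbed.
- bearing_mid (a point): bystander: steel bearing ring 44 mm diameter, 12 mm high, lying flat; its middle. Not to be disturbed.
- wheel_mid (a point): bystander: robot wheel with black tyre, 66 mm diameter, 32 mm high with its hub, lying flat; point 13 mm up on its axis. Not to be disturbed.
- screwdriver_mid (a point): bystander: screwdriver lying on the bench, about 200 mm long; a point at its middle. Not to be disturbed.

How it is judged (in metres and radians):
On the way, in this order (a step that is already met when the one before it is completed fails the run):
1. the servo motor is in the parts tray, let go and at rest (x of servo_center in the frame of tray between -0.075 and 0.075 m and y of servo_center in the frame of tray between -0.055 and 0.055 m and height (world z) of servo_center below 0.045 m and contact force between the fingers and servo below 0.3 N and linear speed of servo below 0.03 m/s), for 0.2 s.
2. the silver half is swung fully shut (value of joint swing_half below 0.03 rad), for 0.2 s.
3. the pin is fully home through both holes and let go, the jig still shut (z of pin_tip in the frame of fixed_half below 0.021 m and horizontal distance between each of pin_grip, pin_tip and lock_hole below 0.006 m and value of joint swing_half below 0.03 rad and contact force between the fingers and pin below 0.3 N), for 0.2 s.
At the end, for the whole second after the job is handed in: Servo let go in the tray (centre inside the walls, under 45 mm high); silver half shut within 0.03 rad; pin let go, home within 5 mm and within 6 mm of the lock hole's axis; for the last second the fingers squeeze the jig with over 4 N on each of the two halves (all of step 3 and x of servo_center in the frame of tray between -0.075 and 0.075 m and y of servo_center in the frame of tray between -0.055 and 0.055 m and height (world z) of servo_center below 0.045 m and contact force between the fingers and servo below 0.3 N and contact force between the fingers and swing_half above 4 N and contact force between the fingers and fixed_half above 4 N); the arm keeps its last pose, push and grip.
It fails at once if another thing on the bench is moved by more than 30 mm (distance of any of glue_bottle_mid, battery_pack_mid, gear_mid, bearing_mid, wheel_mid, screwdriver_mid from where it was at the start of the episode above 0.03 m).
It also fails if it takes over 72 s, if anything falls off the work surface, if the arm or the gripper's body presses on something with over 40 N, if the wrist force passes 120 N, or if a joint passes its speed limit or range.

## Robot

A 6-joint arm with a two-finger parallel gripper is mounted at the origin on the work surface. World frame = base frame: x ahead of the robot, y to its left, z up, the work surface at z = 0. Lengths are in mm, angles in rad, forces in N, time in s.
With the tool pointing down it reaches from about 400 to 925 mm from the base axis. Payload 12.5 kg.
Tool frame: the origin (TCP) lies at the centre of the arm's flange, where the gripper is bolted on; the fingertips stand 190 mm ahead of it and the grasp point (between the pads) lies 171 mm ahead of it; z points along the fingers, y is the direction in which the jaws open and shut (so a half turn about z gives the same grasp; the last joint's range is limited). The gripper opens to 95 mm and grips with 3 to 60 N. Pads are 20 mm wide; open, the fingers measure 119 mm over their backs; the gripper's body (75 mm by 180 mm) begins 59 mm behind the grasp point.
Start: joints at [-1.356, 0.491, 1.559, -0, 1.092, -0.106], TCP at [197.098, -593.108, 404.761] pointing down, gripper open.
Joint ranges: [-3.1, 3.1], [-0.84, 2.19], [0.05, 2.79], [-1.13, 4.28], [0.06, 2.93], [-2.69, 2.69]. Speed limits (rad/s): [2.22, 2.22, 2.79, 3.14, 3.14, 3.14].

## Interface

Orientations are given as [roll, pitch, yaw] about the fixed x, y, z axes, in that order (R = Rz(yaw) Ry(pitch) Rx(roll)).
In Python, from cell import env gives the robot as it stands.
- The arm moves only by the shell command python3 -m pendant 'ROWS'. ROWS is JSON, a list of rows, each an object of numbers: "x", "y", "z": the shift along the tool's x, y, z in units of 150 mm (1.0 is 150 mm); "rx", "ry", "rz": the turn, a rotation vector about the tool's x, y, z in units of 45 degrees (1.0 is 45 degrees); "jaw": the opening, from 0 (shut) to 1 (fully open). In form: [{"x": .., "y": .., "z": .., "rx": .., "ry": .., "rz": .., "jaw": ..}, ...]. A call has 1 to 10 rows; each row is the pose to reach, as a shift and turn from the pose commanded when the call began, along the tool's axes at that moment; what a row does not reach only later rows make up. A row lasts 1/8 s, in which the tool goes at most 62.5 mm and 10.7 degrees, less where a joint would pass 70% of its speed; a pose out of reach is approached as far as the arm can. A call with a number of a shift or a turn outside -1 to 1 is refused whole. A call with a gripper value outside its range is refused whole. The fingers move at their own pace and stop on an object; the grip force is fixed at half the most. Time passes only in rows, so rows that repeat a pose let the fingers close. It gives the time, the measured TCP pose, the force and the opening at its end, in the units of the state.
- env.state(): the state, without advancing time (a new reading comes with each control period).
- env.read_camera(name): name is "scene" or "top"; returns a dict with "img" (384x512x3 uint8, red, green, blue), "fx", "fy", "cx", "cy" (pixels), "rvec" (rotation vector, rad) and "tvec" (3), from world to camera coordinates, as OpenCV has them. Camera axes: x right, y down, z forward; pixel columns grow to the right and rows downward; lengths in mm; the calibration is good to about 2 mm. A picture is of the moment at which its call begins. There is no depth.
- env.job_done(): hands the job in, once; it reports no verdict.
The state is a dict: "t": time; "joints": joint angles; "qvel": joint speeds; "tau": joint torques, N m; "eef_pos": TCP position; "tcp_rot": TCP orientation; "ft_force": force on the tool from outside, world axes, zero at the start; "moment": the same for the moment, N m; "opening": opening from 0.0 (shut) to 1.0 (fully open).
Only numpy, scipy, OpenCV 4.12 (cv2) and the standard library are available. Lean on these libraries where they do the work, as an engineer would, in place of code of your own. Each camera call takes 0.05 s, during which the arm holds its last target.

## Working session

There is one attempt and no reset: what is moved stays moved. The work goes in short steps, Python scripts to look and compute and a shell command to move; the robot and the scene stay as the last step left them, time stands still between calls to the robot, and variables do not carry over. Pictures are saved under pics/ and viewed, and the job is handed in when it is done.

```bash
ls; mkdir -p pics; python3 - <<'E'
from cell import env
import cv2
print(env.state())
for n in ("scene","top"):
    c=env.read_camera(n)
    cv2.imwrite(f"pics/{n}0.png",c["img"][:,:,::-1])
    print(n,{k:c[k] for k in c if k!="img"})
E
```

```text
pics
{'t': 0.0, 'joints': array([-1.35560531e+00,  4.91545246e-01,  1.55946053e+00, -2.86775934e-05,
        1.09171676e+00, -1.05608038e-01]), 'qvel': array([ 6.25468300e-04,  3.88046677e-04, -1.07431367e-03,  1.95033594e-04,
        9.48107117e-05, -9.57171176e-05]), 'tau': array([ 2.43028808e-03, -6.12638426e+01, -2.58182716e+01,  6.93232007e-02,
        4.82455327e-02, -8.25799111e-05]), 'eef_pos': array([ 197.08411238, -593.06969141,  404.1667123 ]), 'tcp_rot': array([-3.14046639e+00, -9.38105541e-05,  3.20812239e-01]), 'ft_force': array([-0.35195362, -0.06762109, -0.55133059]), 'moment': array([-0.01664978, -0.01842928, -0.01194975]), 'opening': 1.001953772241649}
scene {'fx': 364.2133337386827, 'fy': 364.2133337386827, 'cx': 256.88368227509113, 'cy': 192.17024767599173, 'rvec': array([ 1.09753846,  2.43527347, -0.97147415]), 'tvec': array([ 457.77563917, -234.45553144, 1287.23083708])}
top {'fx': 445.849735261712, 'fy': 445.849735261712, 'cx': 259.3393975920586, 'cy': 189.56434097565406, 'rvec': array([ 2.18613095, -2.21668735,  0.04245881]), 'tvec': array([ -75.37998821,  612.90498975, 1175.84401264])}
```

```bash
python3 - <<'E'
import cv2
for n in ("scene","top"):
    i=cv2.imread(f"pics/{n}0.png"); cv2.imwrite(f"pics/{n}0b.png",cv2.resize(i,(768,576),interpolation=cv2.INTER_CUBIC))
E
```

```text
(no output)
```

View pics/scene0b.png

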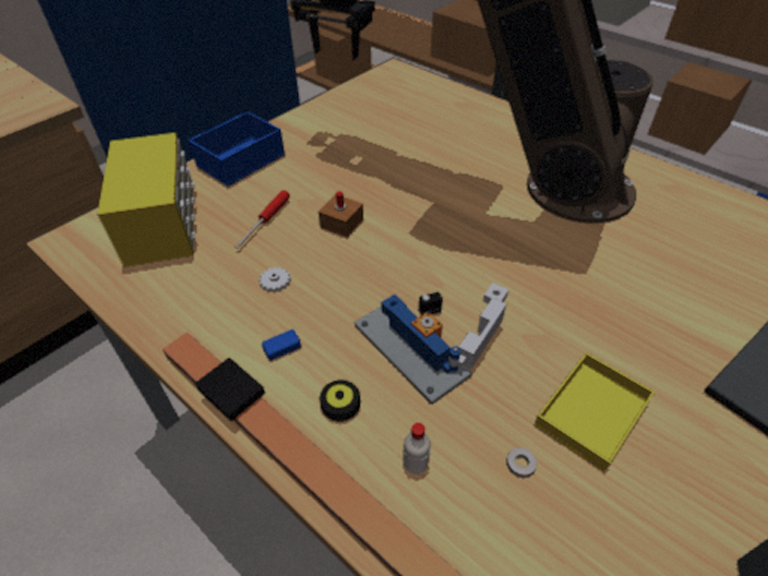

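View pics/top0b.png

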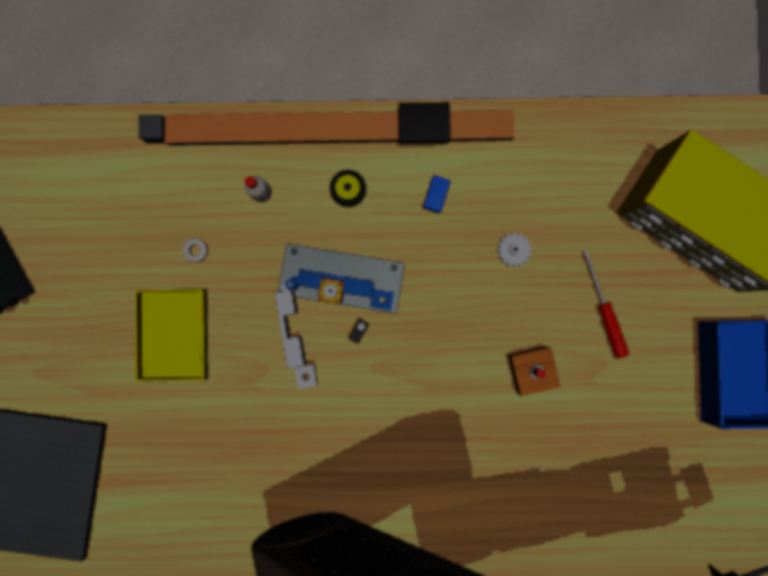

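The scene view shows the jig mid-image (blue half at about 420,330, silver at 485,330, servo at 430,302), with the tray at right and the pin stand at 340,212. The top view shows the servo at 358,330, pin at 538,372, tray at 172,335 and hinge at about 290,285. I'll zoom in on these.

```bash
cat > h.py <<'E'
import numpy as np, cv2
from scipy.spatial.transform import Rotation as R
def ray(c,u,v):
    M=R.from_rotvec(c["rvec"]).as_matrix(); o=-M.T@c["tvec"]
    d=M.T@np.array([(u-c["cx"])/c["fx"],(v-c["cy"])/c["fy"],1]); return o,d
def onz(c,u,v,z):
    o,d=ray(c,u,v); return (o+d*(z-o[2])/d[2])
def proj(c,p):
    M=R.from_rotvec(c["rvec"]).as_matrix(); q=M@np.array(p,float)+c["tvec"]
    return np.array([q[0]/q[2]*c["fx"]+c["cx"],q[1]/q[2]*c["fy"]+c["cy"]])
def cross(c1,p1,c2,p2):
    o1,d1=ray(c1,*p1);o2,d2=ray(c2,*p2);d1/=np.linalg.norm(d1);d2/=np.linalg.norm(d2)
    s=np.linalg.lstsq(np.c_[d1,-d2],o2-o1,rcond=None)[0]
    a=o1+d1*s[0];b=o2+d2*s[1];return (a+b)/2,np.linalg.norm(a-b)
def crop(img,x0,y0,w,h,k,name):
    i=cv2.resize(img[y0:y0+h,x0:x0+w,::-1],None,fx=k,fy=k,interpolation=cv2.INTER_CUBIC)
    for x in range(x0-x0%10+10,x0+w,10):
        cv2.line(i,((x-x0)*k,0),((x-x0)*k,6),(0,0,255),1); cv2.putText(i,str(x),((x-x0)*k-8,18),0,.35,(0,0,255),1)
    for y in range(y0-y0%10+10,y0+h,10):
        cv2.line(i,(0,(y-y0)*k),(6,(y-y0)*k),(0,0,255),1); cv2.putText(i,str(y),(8,(y-y0)*k+4),0,.35,(0,0,255),1)
    cv2.imwrite("pics/"+name,i)
E
python3 - <<'E'
from h import *
from cell import env
c=env.read_camera("top"); crop(c["img"],175,155,105,110,5,"tj.png"); crop(c["img"],330,220,60,50,8,"tp.png")
s=env.read_camera("scene"); crop(s["img"],205,115,150,155,4,"sj.png")
import pickle; pickle.dump((c,s),open("c0.pkl","wb"))
for i,(cc) in enumerate((c,s)):
    o,d=ray(cc,cc["cx"],cc["cy"]); print(o,d)
E
```

```text
[ 565.41439057  -84.14083933 1198.82054421] [ 3.90519277e-02  2.19876626e-04 -9.99237158e-01]
[1089.36806591  360.85300812  777.53037464] [-0.510672   -0.45882481 -0.72711341]
```

View pics/tj.png

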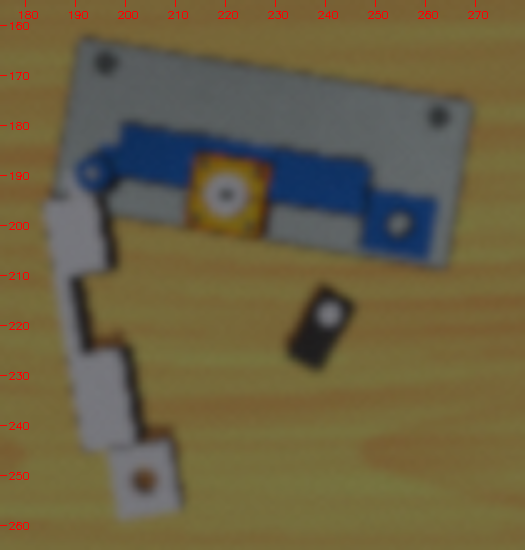

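View pics/tp.png

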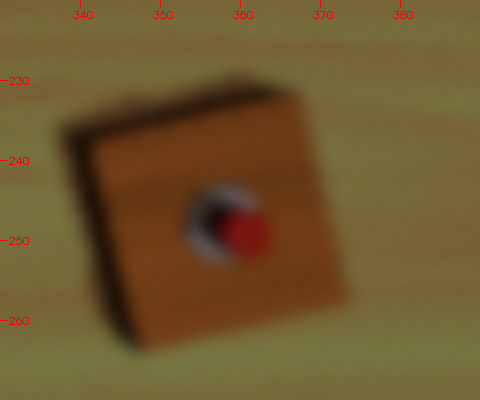

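View pics/sj.png

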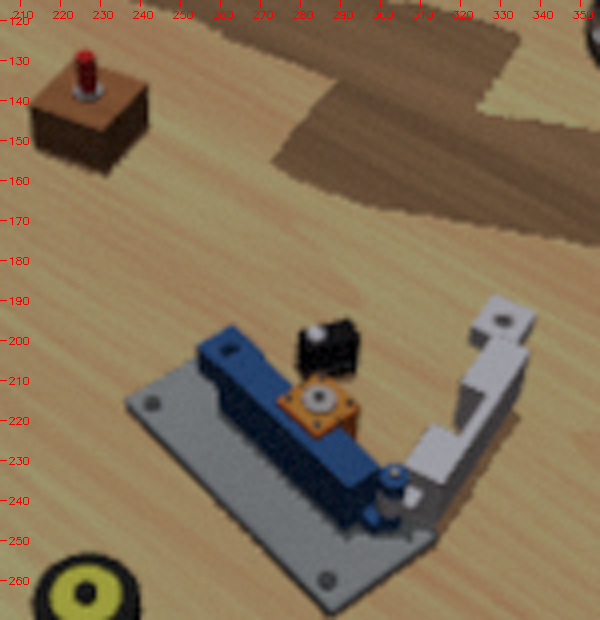

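```bash
python3 - <<'E'
from h import *
import pickle
from scipy.optimize import least_squares
c,s=pickle.load(open("c0.pkl","rb"))
# manual features: jig
T=lambda x,y:(175+x/5-.4,155+y/5-.4)
S=lambda x,y:(205+x/4-.4,115+y/4-.4)
F=[(c,T(82,37),(72,97.5,12)),(c,T(471,101),(72,-117.5,12)),(c,T(447,268),(-20,-117.5,12)),
   (c,T(226,194),(0,0,72)),(s,S(319,398),(0,0,72)),
   (s,S(126,403),(72,-117.5,12)),(s,S(333,613),(72,97.5,12)),(s,S(437,540),(-20,97.5,12))]
def jig(p,q): 
    a=p[2];return np.array([p[0]+q[0]*np.cos(a)-q[1]*np.sin(a),p[1]+q[0]*np.sin(a)+q[1]*np.cos(a),q[2]])
f=lambda p:np.concatenate([proj(cc,jig(p,q))-np.array(px) for cc,px,q in F])
r=least_squares(f,[620,30,0],loss='soft_l1'); p=r.x; print("jig",p,np.degrees(p[2])); print(f(p).reshape(-1,2).round(1))
for cc,px,q in F: print(q,onz(cc,*px,q[2]).round(1), jig(p,q).round(1))
for n,z,px in (("lug hole",36,T(398,223)),("hinge top",66,T(93,172)),("swing hole",56,T(144,481)),("servo spline",42,T(329,314))): print(n,onz(c,*px,z).round(1))
print("hinge",jig(p,(0,70,36)),"lockhole from blob",)
print("lug hole scene",onz(s,*S(230,349),36),"swing hole scene",onz(s,*S(503,320),56),"spline scene",onz(s,*S(316,333),42))
# servo corners in top
for q in ((323,283),(356,303),(320,371),(287,350)): print(onz(c,*T(*q),38).round(1))
# pin
P=lambda x,y:(330+x/8-.4,220+y/8-.4); 
print("pin handle top",onz(c,*P(250,235),83).round(1),"collar",onz(c,*P(223,223),49).round(1))
print("stand corners",[onz(c,*P(*q),45).round(1)[:2] for q in ((92,140),(300,92),(347,298),(140,348))])
print("pin scene: top",onz(s,*S(86,54),83),"collar",onz(s,*S(88,92),47))
# tray 
print("tray",[onz(c,u/1.5,v/1.5,30).round(0)[:2] for u,v in((137,290),(207,289),(207,379),(137,380))])
E
```

```text
jig [ 6.02454061e+02  1.72838884e+01 -1.81382938e-01] -10.392476847124875
[[-1.  -1.1]
 [ 0.6 -0.5]
 [-0.3  0.2]
 [-0.4 -0.5]
 [ 0.4 -0.7]
 [-0.6 -1.2]
 [-0.4 -0. ]
 [ 1.1 -1.4]]
(72, 97.5, 12) [688.   97.6  12. ] [690.9 100.2  12. ]
(72, -117.5, 12) [ 650.9 -109.7   12. ] [ 652.1 -111.3   12. ]
(-20, -117.5, 12) [562.  -95.6  12. ] [561.6 -94.7  12. ]
(0, 0, 72) [601.1  16.2  72. ] [602.5  17.3  72. ]
(0, 0, 72) [605.   18.1  72. ] [602.5  17.3  72. ]
(72, -117.5, 12) [ 654.2 -107.1   12. ] [ 652.1 -111.3   12. ]
(72, 97.5, 12) [690.3 100.9  12. ] [690.9 100.2  12. ]
(-20, 97.5, 12) [605.6 117.2  12. ] [600.4 116.8  12. ]
lug hole [585.9 -70.1  36. ]
hinge top [613.5  84.3  66. ]
swing hole [455.7  61.   56. ]
servo spline [539.2 -33.8  42. ]
hinge [615.08136121  86.13554993  36.        ] lockhole from blob
lug hole scene [586.35351253 -72.22448416  36.        ] swing hole scene [458.26783615  60.74588058  56.        ] spline scene [540.51802437 -34.19194439  42.        ]
[555.2 -30.7  38. ]
[544.6 -47.8  38. ]
[509.6 -28.6  38. ]
[520.7 -11.6  38. ]
pin handle top [ 457.4 -334.7   83. ] collar [ 458.1 -333.8   49. ]
stand corners [array([ 484.9, -293. ]), array([ 499.4, -360.4]), array([ 433.1, -374. ]), array([ 418., -307.])]
pin scene: top [ 458.16632424 -334.33586972   83.        ] collar [ 460.13229608 -333.50744654   47.        ]
tray [array([607., 357.]), array([607., 235.]), array([451., 235.]), array([451., 357.])]
```

```bash
cat > to.py <<'E'
import sys
from h import *
from cell import env
# usage: to.py x y z yawdeg (grasp point) -> shift in tool units
a=[float(v) for v in sys.argv[1:5]]
s=env.state(); M=R.from_euler('xyz',s["tcp_rot"]).as_matrix()
Mt=R.from_euler('xyz',[np.pi,0,np.radians(a[3])]).as_matrix()
tcp=np.array(a[:3])+np.array([0,0,171])
d=M.T@(tcp-s["eef_pos"])/150; rv=R.from_matrix(M.T@Mt).as_rotvec()/(np.pi/4)
print("t",round(s["t"],2),"grasp",(s["eef_pos"]+M@[0,0,171]).round(1),"yaw",np.degrees(s["tcp_rot"]).round(2)," F",s["ft_force"].round(1),"open",round(s["opening"],3),"q",s["joints"].round(2))
print("shift",d.round(3),"rot",rv.round(3))
E
python3 to.py 532.5 -29.7 150 -28.7
```

```text
t 0.2 grasp [ 197.1 -593.   233.4] yaw [-179.97   -0.     18.38]  F [ 0.  -0.9 -0.5] open 0.999 q [-1.36  0.49  1.56  0.    1.09 -0.11]
shift [ 3.306 -2.859  0.558] rot [-1.000e-03  0.000e+00  1.046e+00]
```

```bash
python3 -m pendant '[{"x":0.83,"y":-0.71,"jaw":1},{"x":0.83,"y":-0.71,"jaw":1},{"x":0.83,"y":-0.71,"jaw":1}]'; python3 -m pendant '[{"x":0.83,"y":-0.71,"jaw":1},{"x":0.83,"y":-0.71,"jaw":1},{"x":0.83,"y":-0.71,"jaw":1}]'; python3 -m pendant '[{"x":0.83,"y":-0.71,"jaw":1},{"x":0.83,"y":-0.71,"jaw":1},{"x":0.83,"y":-0.71,"jaw":1}]';python3 -m pendant '[{"x":0.8,"y":-0.71,"rz":1,"jaw":1},{"x":0.8,"y":-0.71,"rz":1,"jaw":1},{"x":0.8,"y":-0.71,"rz":1,"jaw":1},{"x":0.8,"y":-0.71,"rz":1,"jaw":1},{"x":0.8,"y":-0.71,"rz":1,"jaw":0.7},{"x":0.8,"y":-0.71,"rz":1,"jaw":0.7}]'; python3 to.py 532.5 -29.7 100 -28.7
```

```text
t 0.2 grasp [ 197.1 -593.   233.4] yaw [-179.97   -0.     18.38]  F [ 0.  -0.9 -0.5] open 0.999 q [-1.36  0.49  1.56  0.    1.09 -0.11]
shift [ 3.306 -2.859  0.891] rot [-1.000e-03  0.000e+00  1.046e+00]invalid input
invalid input
invalid input
invalid input
```

```bash
python3 -m pendant '[{"x":0.83,"y":-0.71,"z":0,"rx":0,"ry":0,"rz":0,"jaw":1},{"x":0.83,"y":-0.71,"z":0,"rx":0,"ry":0,"rz":0,"jaw":1},{"x":0.83,"y":-0.71,"z":0,"rx":0,"ry":0,"rz":0,"jaw":1}]'; python3 to.py 532.5 -29.7 150 -28.7
```

```text
t: 0.57
eef_pos: [282.5, -450.6, 404.8]
tcp_rot: [-3.141, -0.0, 0.322]
ft_force: [0.1, -0.4, -0.4]
opening: 0.999
t 0.57 grasp [ 282.5 -450.6  233.8] yaw [-179.98   -0.     18.43]  F [ 0.1 -0.4 -0.4] open 0.999 q [-1.13  0.36  1.79  0.    1.    0.11]
shift [ 2.468 -2.135  0.559] rot [-0.     0.     1.047]
```

```bash
python3 -m pendant '[{"x":0.83,"y":-0.71,"z":0,"rx":0,"ry":0,"rz":0,"jaw":1},{"x":0.83,"y":-0.71,"z":0,"rx":0,"ry":0,"rz":0,"jaw":1},{"x":0.83,"y":-0.71,"z":0,"rx":0,"ry":0,"rz":0,"jaw":1}]'; python3 -m pendant '[{"x":0.83,"y":-0.71,"z":0,"rx":0,"ry":0,"rz":0,"jaw":1},{"x":0.83,"y":-0.71,"z":0,"rx":0,"ry":0,"rz":0,"jaw":1},{"x":0.83,"y":-0.71,"z":0,"rx":0,"ry":0,"rz":0,"jaw":1}]'; python3 -m pendant '[{"x":0.81,"y":-0.71,"z":0.3,"rx":0,"ry":0,"rz":1,"jaw":0.7},{"x":0.81,"y":-0.71,"z":0.3,"rx":0,"ry":0,"rz":1,"jaw":0.7},{"x":0.81,"y":-0.71,"z":0.3,"rx":0,"ry":0,"rz":1,"jaw":0.7},{"x":0.81,"y":-0.71,"z":0.5,"rx":0,"ry":0,"rz":1,"jaw":0.7},{"x":0.81,"y":-0.71,"z":0.5,"rx":0,"ry":0,"rz":1,"jaw":0.7},{"x":0.81,"y":-0.71,"z":0.5,"rx":0,"ry":0,"rz":1,"jaw":0.7}]';python3 to.py 532.5 -29.7 26 -28.7
```

```text
t: 0.95
eef_pos: [367.0, -310.2, 404.8]
tcp_rot: [-3.142, -0.0, 0.322]
ft_force: [0.6, -0.9, 0.4]
opening: 1.003
t: 1.32
eef_pos: [451.6, -169.9, 404.8]
tcp_rot: [3.142, -0.0, 0.322]
ft_force: [0.1, -0.6, 0.1]
opening: 0.999
t: 2.08
eef_pos: [532.6, -32.6, 329.4]
tcp_rot: [3.141, 0.001, -0.464]
ft_force: [0.1, -0.5, 1.1]
opening: 0.701
t 2.08 grasp [532.5 -32.6 158.4] yaw [ 1.7998e+02  3.0000e-02 -2.6560e+01]  F [ 0.1 -0.5  1.1] open 0.701 q [-0.18  0.46  1.87 -0.    0.82  1.85]
shift [-0.009 -0.017  0.883] rot [0.    0.001 0.048]
```

```bash
python3 -m pendant '[{"x":-0.01,"y":-0.017,"z":0.4,"rx":0,"ry":0,"rz":0.048,"jaw":0.7},{"x":-0.01,"y":-0.017,"z":0.7,"rx":0,"ry":0,"rz":0.048,"jaw":0.7},{"x":-0.01,"y":-0.017,"z":0.88,"rx":0,"ry":0,"rz":0.048,"jaw":0.7},{"x":-0.01,"y":-0.017,"z":0.88,"rx":0,"ry":0,"rz":0.048,"jaw":0.7}]';python3 - <<'E'
from h import *
from cell import env
c=env.read_camera("scene"); crop(c["img"],205,115,150,155,4,"g1.png")
E
python3 to.py 532.5 -29.7 26 -28.7
```

```text
t: 2.58
eef_pos: [532.2, -30.0, 196.6]
tcp_rot: [3.141, 0.003, -0.501]
ft_force: [-0.6, 0.2, 0.3]
opening: 0.698
t 2.62 grasp [532.4 -30.   26.9] yaw [ 1.7998e+02  3.0000e-02 -2.8720e+01]  F [ 0.6  0.1 -0.4] open 0.698 q [-0.18  0.67  1.96 -0.    0.52  1.89]
shift [-0.001 -0.002  0.006] rot [ 0.     0.001 -0.   ]
```

View pics/g1.png

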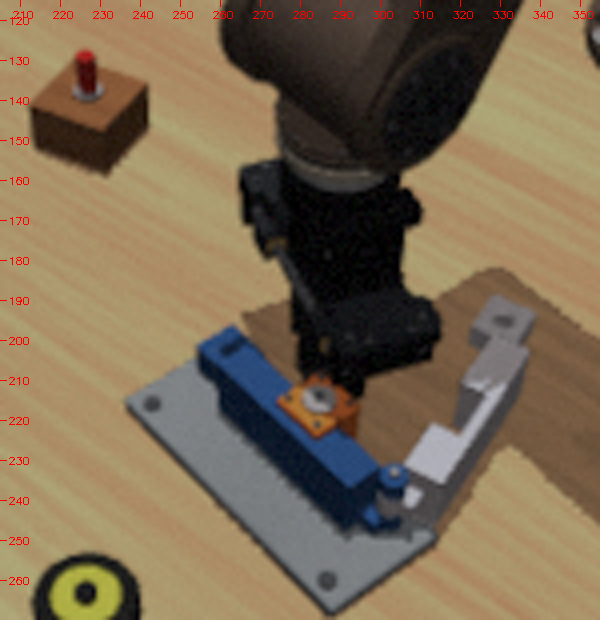

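The fingers are down around the servo, whose position is at about (290,210), and they clear the gearbox. Closing now.

```bash
python3 -m pendant '[{"x":0,"y":0,"z":0,"rx":0,"ry":0,"rz":0,"jaw":0.05},{"x":0,"y":0,"z":0,"rx":0,"ry":0,"rz":0,"jaw":0.05},{"x":0,"y":0,"z":0,"rx":0,"ry":0,"rz":0,"jaw":0.05},{"x":0,"y":0,"z":0,"rx":0,"ry":0,"rz":0,"jaw":0.05},{"x":0,"y":0,"z":0,"rx":0,"ry":0,"rz":0,"jaw":0.05},{"x":0,"y":0,"z":0,"rx":0,"ry":0,"rz":0,"jaw":0.05}]'; python3 -m pendant '[{"x":0,"y":0,"z":-0.2,"rx":0,"ry":0,"rz":0,"jaw":0.05},{"x":0,"y":0,"z":-0.5,"rx":0,"ry":0,"rz":0,"jaw":0.05},{"x":0,"y":0,"z":-0.8,"rx":0,"ry":0,"rz":0,"jaw":0.05},{"x":0,"y":0,"z":-0.8,"rx":0,"ry":0,"rz":0,"jaw":0.05}]';python3 to.py 529 296 36 -28.7
```

```text
t: 3.38
eef_pos: [532.3, -29.8, 197.8]
tcp_rot: [3.142, -0.0, -0.502]
ft_force: [-0.3, 0.8, 1.5]
opening: 0.209
t: 3.88
eef_pos: [532.5, -29.8, 320.5]
tcp_rot: [-3.14, -0.005, -0.502]
ft_force: [-0.2, -0.1, -1.2]
opening: 0.207
t 3.88 grasp [533.5 -30.  149.5] yaw [-179.9    -0.3   -28.77]  F [-0.2 -0.1 -1.2] open 0.207 q [-0.18  0.47  1.88 -0.    0.79  1.89]
shift [-1.07  -1.891  0.754] rot [-0.002 -0.007 -0.002]
```

```bash
python3 -m pendant '[{"x":-0.17,"y":-0.31,"z":0,"rx":0,"ry":0,"rz":0,"jaw":0.05},{"x":-0.35,"y":-0.63,"z":0,"rx":0,"ry":0,"rz":0,"jaw":0.05},{"x":-0.535,"y":-0.945,"z":0,"rx":0,"ry":0,"rz":0,"jaw":0.05}]'; python3 -m pendant '[{"x":-0.17,"y":-0.31,"z":0,"rx":0,"ry":0,"rz":0,"jaw":0.05},{"x":-0.35,"y":-0.63,"z":0,"rx":0,"ry":0,"rz":0,"jaw":0.05},{"x":-0.535,"y":-0.945,"z":0,"rx":0,"ry":0,"rz":0,"jaw":0.05},{"x":-0.535,"y":-0.945,"z":0,"rx":0,"ry":0,"rz":0,"jaw":0.05}]';python3 to.py 529 296 32.5 -28.7
```

```text
t: 4.25
eef_pos: [530.0, 134.5, 316.5]
tcp_rot: [3.141, 0.001, -0.503]
ft_force: [-0.3, -0.4, 0.0]
opening: 0.206
t: 4.75
eef_pos: [527.3, 299.0, 316.0]
tcp_rot: [3.14, 0.001, -0.498]
ft_force: [1.0, -1.2, -0.6]
opening: 0.205
t 4.75 grasp [527.1 298.9 145. ] yaw [ 1.7994e+02  6.0000e-02 -2.8550e+01]  F [ 1.  -1.2 -0.6] open 0.205 q [0.41 0.56 1.7  0.   0.88 2.48]
shift [0.02  0.011 0.75 ] rot [0.001 0.001 0.003]
```

```bash
python3 -m pendant '[{"x":0,"y":0,"z":0.3,"rx":0,"ry":0,"rz":0,"jaw":0.05},{"x":0,"y":0,"z":0.55,"rx":0,"ry":0,"rz":0,"jaw":0.05},{"x":0,"y":0,"z":0.7,"rx":0,"ry":0,"rz":0,"jaw":0.05},{"x":0,"y":0,"z":0.745,"rx":0,"ry":0,"rz":0,"jaw":0.05},{"x":0,"y":0,"z":0.745,"rx":0,"ry":0,"rz":0,"jaw":0.05}]'; python3 to.py 529 296 32.5 -28.7
```

```text
t: 5.38
eef_pos: [528.3, 295.5, 205.7]
tcp_rot: [3.141, 0.0, -0.503]
ft_force: [0.7, 0.7, 0.6]
opening: 0.209
t 5.38 grasp [528.1 295.4  34.7] yaw [ 1.7996e+02  3.0000e-02 -2.8810e+01]  F [0.7 0.7 0.6] open 0.209 q [ 0.4   0.72  1.77 -0.    0.66  2.47]
shift [ 0.003 -0.006  0.014] rot [ 0.001  0.001 -0.002]
```

```bash
python3 -m pendant '[{"x":0,"y":0,"z":0.02,"rx":0,"ry":0,"rz":0,"jaw":0.05},{"x":0,"y":0,"z":0.022,"rx":0,"ry":0,"rz":0,"jaw":0.05},{"x":0,"y":0,"z":0.022,"rx":0,"ry":0,"rz":0,"jaw":0.35},{"x":0,"y":0,"z":0.022,"rx":0,"ry":0,"rz":0,"jaw":0.5},{"x":0,"y":0,"z":0.022,"rx":0,"ry":0,"rz":0,"jaw":0.5},{"x":0,"y":0,"z":0.022,"rx":0,"ry":0,"rz":0,"jaw":0.5}]';python3 -m pendant '[{"x":0,"y":0,"z":-0.2,"rx":0,"ry":0,"rz":0,"jaw":0.5},{"x":0,"y":0,"z":-0.6,"rx":0,"ry":0,"rz":0,"jaw":0.5},{"x":0,"y":0,"z":-1,"rx":0,"ry":0,"rz":0,"jaw":0},{"x":0,"y":0,"z":-1,"rx":0,"ry":0,"rz":0,"jaw":0}]'
python3 - <<'E'
from h import *
from cell import env
c=env.read_camera("scene"); crop(c["img"],205,115,250,155,3,"g2.png")
E
python3 to.py 529 296 32.5 -28.7
```

```text
t: 6.12
eef_pos: [528.1, 295.9, 202.7]
tcp_rot: [3.142, -0.0, -0.502]
ft_force: [-0.6, 0.6, -1.0]
opening: 0.496
t: 6.62
eef_pos: [528.3, 296.1, 357.2]
tcp_rot: [-3.135, -0.005, -0.502]
ft_force: [0.1, 0.0, -0.6]
opening: 0.344
t 6.67 grasp [528.6 296.1 183.5] yaw [-1.7984e+02 -1.4000e-01 -2.8780e+01]  F [-0.   0.1 -0.6] open 0.304 q [ 0.4   0.52  1.67 -0.    0.96  2.47]
shift [ 3.000e-03 -1.000e-03  1.007e+00] rot [-0.004 -0.003 -0.002]
```

View pics/g2.png

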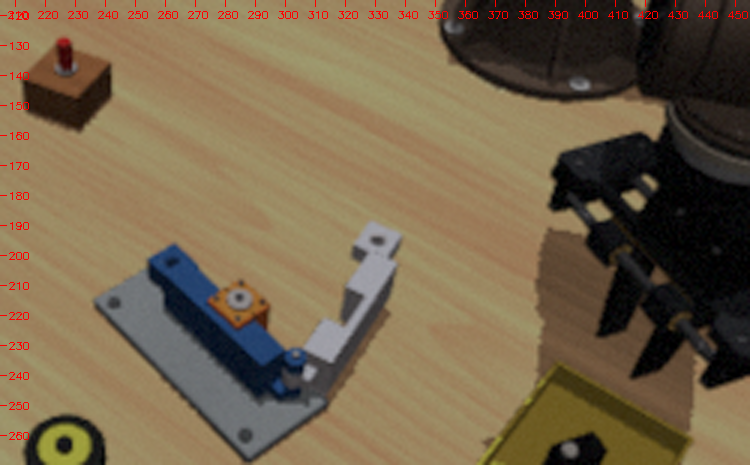

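```bash
cat > sw.py <<'E'
import sys
from h import *
from cell import env
# args: s z then theta:clear ... ; prints rows relative to the current measured pose, pushing finger back (tool -y to outward normal)
H=np.array([614.5,85.5]); J=np.radians(-10.35)
st=env.state(); M=R.from_euler('xyz',[np.pi,0,st["tcp_rot"][2]]).as_matrix()
S,z=float(sys.argv[1]),float(sys.argv[2])
for a in sys.argv[3:]:
    th,cl=map(float,a.split(":")); 
    u=-np.pi/2+J-th; n=u-np.pi/2
    p=H+S*np.array([np.cos(u),np.sin(u)])+(28+12+cl)*np.array([np.cos(n),np.sin(n)])
    yaw=n+np.pi/2+2*np.pi
    Mt=R.from_euler('xyz',[np.pi,0,yaw]).as_matrix()
    d=M.T@(np.array([*p,z+171])-st["eef_pos"])/150; rv=R.from_matrix(M.T@Mt).as_rotvec()/(np.pi/4)
    print(a,p.round(1),"yaw",round(np.degrees(yaw),1),"shift",d.round(3),"rz",rv.round(3)[2])
print(st["t"],st["eef_pos"].round(1),st["tcp_rot"].round(3),"F",st["ft_force"].round(1),round(st["opening"],3))
E
python3 sw.py 110 110 1.23:25
```

```text
1.23:25 [495.5 132.1] yaw 189.2 shift [0.336 1.061 0.49 ] rz 3.157
6.675 [528.  295.9 354.5] [-3.139e+00 -2.000e-03 -5.020e-01] F [-0.   0.1 -0.6] 0.304
```

```bash
sed -i 's|yaw=n+np.pi/2+2\*np.pi|yaw=n-np.pi/2+2*np.pi|' sw.py; python3 sw.py 110 110 1.23:25
```

```text
1.23:25 [495.5 132.1] yaw 9.2 shift [0.336 1.061 0.49 ] rz -0.843
6.675 [528.  295.9 354.5] [-3.139e+00 -2.000e-03 -5.020e-01] F [-0.   0.1 -0.6] 0.304
```

```bash
python3 -m pendant '[{"x":0.3,"y":0.95,"z":0.2,"rx":0,"ry":0,"rz":-0.84,"jaw":0},{"x":0.3,"y":0.95,"z":0.2,"rx":0,"ry":0,"rz":-0.84,"jaw":0},{"x":0.3,"y":0.95,"z":0.4,"rx":0,"ry":0,"rz":-0.84,"jaw":0},{"x":0.3,"y":0.95,"z":0.4,"rx":0,"ry":0,"rz":-0.84,"jaw":0},{"x":0.3,"y":0.95,"z":0.4,"rx":0,"ry":0,"rz":-0.84,"jaw":0}]'; python3 sw.py 110 41 1.23:25 1.23:8
```

```text
t: 7.3
eef_pos: [498.9, 149.0, 291.3]
tcp_rot: [3.142, 0.003, 0.156]
ft_force: [0.1, -0.1, -0.3]
opening: 0.004
1.23:25 [495.5 132.1] yaw 9.2 shift [-0.039  0.108  0.528] rz -0.005
1.23:8 [498.3 115.3] yaw 9.2 shift [-0.039  0.221  0.528] rz -0.005
7.3 [498.9 149.  291.3] [3.142e+00 3.000e-03 1.560e-01] F [ 0.1 -0.1 -0.3] 0.004
```

```bash
python3 -m pendant '[{"x":-0.04,"y":0.05,"z":0.3,"rx":0,"ry":0,"rz":0,"jaw":0},{"x":-0.04,"y":0.08,"z":0.52,"rx":0,"ry":0,"rz":0,"jaw":0},{"x":-0.04,"y":0.1,"z":0.52,"rx":0,"ry":0,"rz":0,"jaw":0},{"x":-0.04,"y":0.1,"z":0.52,"rx":0,"ry":0,"rz":0,"jaw":0}]';  python3 - <<'E'
from h import *
from cell import env
c=env.read_camera("scene"); crop(c["img"],205,115,180,155,4,"g3.png")
E
python3 sw.py 110 41 1.23:5 1.1:0 0.95:0 0.8:0 0.65:0 0.5:0 0.35:0 
```

```text
t: 7.8
eef_pos: [495.7, 133.8, 215.4]
tcp_rot: [3.141, -0.001, 0.156]
ft_force: [0.3, 0.2, 0.6]
opening: 0.002
1.23:5 [498.7 112.4] yaw 9.2 shift [-0.002  0.145  0.025] rz -0.004
1.1:0 [497.7  92.4] yaw 16.6 shift [-0.03   0.275  0.025] rz -0.17
0.95:0 [497.9  74.8] yaw 25.2 shift [-0.047  0.391  0.025] rz -0.361
0.8:0 [500.8  57.5] yaw 33.8 shift [-0.046  0.508  0.025] rz -0.552
0.65:0 [506.3  40.9] yaw 42.4 shift [-0.027  0.624  0.025] rz -0.743
0.5:0 [514.2  25.2] yaw 51.0 shift [0.009 0.735 0.025] rz -0.934
0.35:0 [524.3  10.9] yaw 59.6 shift [0.06  0.84  0.025] rz -1.125
7.85 [495.7 133.9 215.7] [ 3.141e+00 -2.000e-03  1.570e-01] F [-0.2  0.5 -0.3] 0.006
```

View pics/g3.png

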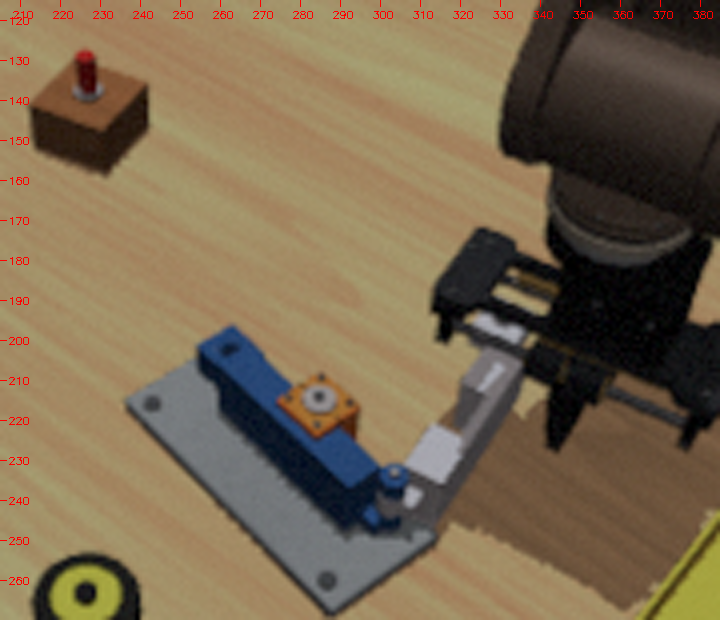

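The shut fingers hang clear of the silver half's outer face, at about (343,220). Pushing now.

```bash
python3 -m pendant '[{"x":0,"y":0.145,"z":0.025,"rx":0,"ry":0,"rz":0,"jaw":0},{"x":-0.02,"y":0.21,"z":0.025,"rx":0,"ry":0,"rz":-0.09,"jaw":0},{"x":-0.03,"y":0.275,"z":0.025,"rx":0,"ry":0,"rz":-0.17,"jaw":0},{"x":-0.045,"y":0.39,"z":0.025,"rx":0,"ry":0,"rz":-0.36,"jaw":0},{"x":-0.046,"y":0.51,"z":0.025,"rx":0,"ry":0,"rz":-0.55,"jaw":0},{"x":-0.027,"y":0.624,"z":0.025,"rx":0,"ry":0,"rz":-0.74,"jaw":0},{"x":0.009,"y":0.735,"z":0.025,"rx":0,"ry":0,"rz":-0.93,"jaw":0},{"x":0.009,"y":0.735,"z":0.025,"rx":0,"ry":0,"rz":-0.93,"jaw":0}]'; python3 sw.py 110 41 0.4:0 0.3:0 0.2:0 0.1:0 0.05:0 0.05:-2
```

```text
t: 8.85
eef_pos: [514.5, 24.5, 212.1]
tcp_rot: [3.139, -0.001, 0.885]
ft_force: [0.3, 0.3, -0.1]
opening: 0.006
0.4:0 [520.7  15.5] yaw 56.7 shift [-0.02  0.07  0.  ] rz -0.134
0.3:0 [528.2   6.5] yaw 62.5 shift [-0.035  0.147  0.   ] rz -0.261
0.2:0 [536.5  -1.8] yaw 68.2 shift [-0.043  0.224  0.   ] rz -0.388
0.1:0 [545.6  -9.1] yaw 73.9 shift [-0.042  0.302  0.   ] rz -0.516
0.05:0 [550.4 -12.4] yaw 76.8 shift [-0.039  0.341  0.   ] rz -0.579
0.05:-2 [552.4 -12.9] yaw 76.8 shift [-0.033  0.353  0.   ] rz -0.579
8.85 [514.5  24.5 212.1] [ 3.139e+00 -1.000e-03  8.850e-01] F [ 0.3  0.3 -0.1] 0.006
```

```bash
python3 -m pendant '[{"x":-0.02,"y":0.07,"z":0,"rx":0,"ry":0,"rz":-0.13,"jaw":0},{"x":-0.035,"y":0.147,"z":0,"rx":0,"ry":0,"rz":-0.26,"jaw":0},{"x":-0.043,"y":0.224,"z":0,"rx":0,"ry":0,"rz":-0.39,"jaw":0},{"x":-0.042,"y":0.302,"z":0,"rx":0,"ry":0,"rz":-0.52,"jaw":0},{"x":-0.039,"y":0.341,"z":0,"rx":0,"ry":0,"rz":-0.58,"jaw":0},{"x":-0.039,"y":0.341,"z":0,"rx":0,"ry":0,"rz":-0.58,"jaw":0}]'; python3 sw.py 110 41 0.03:0 0.01:0 0:0 0:-2 0:-4; python3 - <<'E'
from h import *
from cell import env
c=env.read_camera("top"); crop(c["img"],175,155,105,110,5,"g4.png")
E
```

```text
t: 9.6
eef_pos: [550.0, -11.3, 211.5]
tcp_rot: [3.141, -0.0, 1.34]
ft_force: [-0.2, -0.2, -0.2]
opening: 0.005
0.03:0 [552.4 -13.7] yaw 77.9 shift [-0.012  0.019 -0.003] rz -0.026
0.01:0 [554.4 -14.9] yaw 79.1 shift [-0.017  0.034 -0.003] rz -0.051
0:0 [555.4 -15.5] yaw 79.6 shift [-0.019  0.041 -0.003] rz -0.064
0:-2 [557.4 -15.9] yaw 79.6 shift [-0.018  0.055 -0.003] rz -0.064
0:-4 [559.3 -16.2] yaw 79.6 shift [-0.018  0.068 -0.003] rz -0.064
9.6 [550.  -11.3 211.5] [ 3.141 -0.     1.34 ] F [-0.2 -0.2 -0.2] 0.005
```

View pics/g4.png

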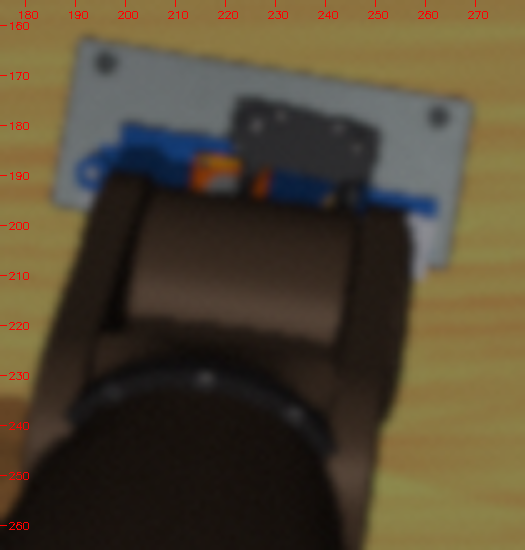

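The silver tongue shows at (258,205) over the lug, nearly shut. Now the final push in small steps, watching the force.

```bash
python3 -m pendant '[{"x":-0.012,"y":0.02,"z":0,"rx":0,"ry":0,"rz":-0.03,"jaw":0},{"x":-0.019,"y":0.04,"z":0,"rx":0,"ry":0,"rz":-0.06,"jaw":0},{"x":-0.019,"y":0.04,"z":0,"rx":0,"ry":0,"rz":-0.06,"jaw":0}]'; python3 -m pendant '[{"x":0,"y":0.01,"z":0,"rx":0,"ry":0,"rz":0,"jaw":0},{"x":0,"y":0.01,"z":0,"rx":0,"ry":0,"rz":0,"jaw":0}]';python3 sw.py 110 41 0:0
```

```text
t: 10.02
eef_pos: [555.4, -16.1, 211.0]
tcp_rot: [3.141, 0.0, 1.39]
ft_force: [0.1, 0.6, -0.2]
opening: 0.002
t: 10.28
eef_pos: [556.7, -16.3, 210.9]
tcp_rot: [-3.141, 0.0, 1.39]
ft_force: [-0.5, -0.1, -0.0]
opening: 0.005
0:0 [555.4 -15.5] yaw 79.6 shift [ 0.004 -0.009 -0.008] rz 0.0
10.275 [556.7 -16.3 210.9] [-3.141  0.     1.39 ] F [-0.5 -0.1 -0. ] 0.005
```

```bash
for i in 1 2; do :; done; python3 -m pendant '[{"x":0,"y":0.01,"z":0,"rx":0,"ry":0,"rz":0,"jaw":0},{"x":0,"y":0.01,"z":0,"rx":0,"ry":0,"rz":0,"jaw":0}]'; python3 -m pendant '[{"x":0,"y":0.01,"z":0,"rx":0,"ry":0,"rz":0,"jaw":0},{"x":0,"y":0.01,"z":0,"rx":0,"ry":0,"rz":0,"jaw":0}]'
```

```text
t: 10.52
eef_pos: [557.3, -16.4, 210.8]
tcp_rot: [-3.138, 0.0, 1.39]
ft_force: [-8.3, 0.4, 4.0]
opening: 0.004
t: 10.78
eef_pos: [557.9, -16.5, 210.7]
tcp_rot: [-3.135, 0.0, 1.391]
ft_force: [-14.0, 0.4, 8.7]
opening: 0.006
```

```bash
python3 -m pendant '[{"x":0,"y":-0.1,"z":0,"rx":0,"ry":0,"rz":0,"jaw":0},{"x":0,"y":-0.2,"z":0,"rx":0,"ry":0,"rz":0,"jaw":0},{"x":0,"y":-0.2,"z":-0.3,"rx":0,"ry":0,"rz":0,"jaw":0},{"x":0,"y":-0.2,"z":-0.7,"rx":0,"ry":0,"rz":0,"jaw":0.5},{"x":0,"y":-0.2,"z":-1,"rx":0,"ry":0,"rz":0,"jaw":0.5},{"x":0,"y":-0.2,"z":-1,"rx":0,"ry":0,"rz":0,"jaw":0.5}]'; python3 to.py 459 -334 180 11
```

```text
t: 11.52
eef_pos: [529.7, -11.2, 363.9]
tcp_rot: [3.135, -0.0, 1.391]
ft_force: [0.5, 0.6, -0.8]
opening: 0.264
t 11.53 grasp [530.8 -11.4 192.9] yaw [ 1.7964e+02 -1.0000e-02  7.9680e+01]  F [ 0.5  0.6 -0.8] open 0.264 q [-0.15  0.4   1.84 -0.    0.89  0.03]
shift [-2.201 -0.079  0.085] rot [ 0.007 -0.005  1.526]
```

```bash
python3 -m pendant '[{"x":-0.4,"y":0,"z":0,"rx":0,"ry":0,"rz":0,"jaw":0.5},{"x":-0.8,"y":-0.03,"z":0,"rx":0,"ry":0,"rz":0,"jaw":0.5},{"x":-1,"y":-0.03,"z":0,"rx":0,"ry":0,"rz":0,"jaw":0.5}]'; python3 -m pendant '[{"x":-0.4,"y":0,"z":0,"rx":0,"ry":0,"rz":0,"jaw":0.5},{"x":-0.8,"y":-0.03,"z":0,"rx":0,"ry":0,"rz":0,"jaw":0.5},{"x":-1,"y":-0.03,"z":0,"rx":0,"ry":0,"rz":0,"jaw":0.5},{"x":-1,"y":-0.03,"z":0,"rx":0,"ry":0,"rz":0,"jaw":0.5}]'; python3 to.py 459 -334 72 79.7; python3 - <<'E'
from h import *
from cell import env
c=env.read_camera("top"); crop(c["img"],175,155,105,110,5,"g5.png")
s=env.read_camera("scene"); crop(s["img"],205,115,150,155,4,"g6.png")
import pickle; pickle.dump((c,s),open("c1.pkl","wb"))
E
```

```text
t: 11.9
eef_pos: [497.6, -160.1, 359.5]
tcp_rot: [-3.14, -0.0, 1.389]
ft_force: [0.6, 0.2, -0.9]
opening: 0.493
t: 12.4
eef_pos: [466.6, -306.4, 359.3]
tcp_rot: [-3.14, -0.001, 1.388]
ft_force: [-0.6, 0.4, -0.8]
opening: 0.501
t 12.4 grasp [ 466.4 -306.3  188.3] yaw [-1.7991e+02 -4.0000e-02  7.9500e+01]  F [-0.6  0.4 -0.8] open 0.501 q [-0.7   0.45  1.78 -0.    0.92 -0.52]
shift [-0.19  -0.015  0.775] rot [-0.002 -0.001 -0.004]
```

View pics/g5.png

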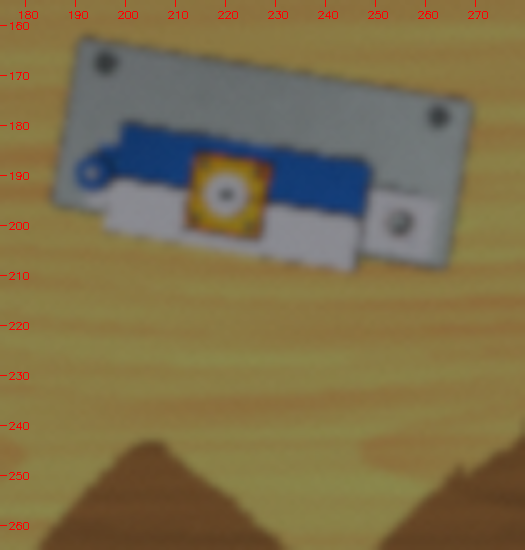

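View pics/g6.png

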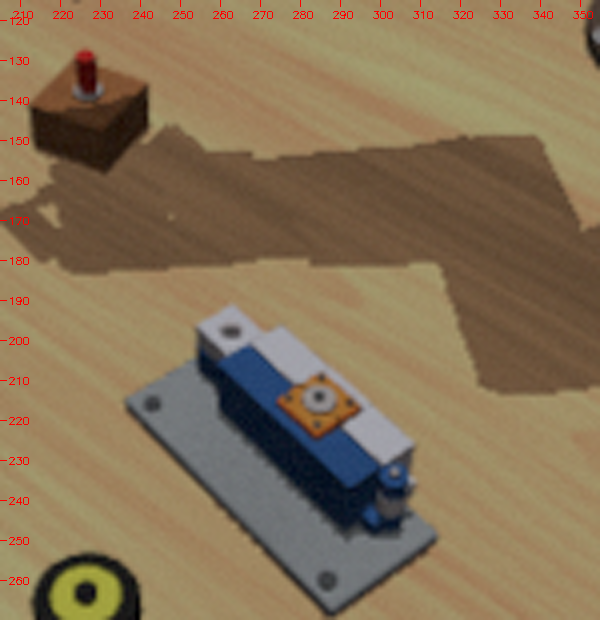

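```bash
python3 - <<'E'
from h import *
import pickle
c,s=pickle.load(open("c1.pkl","rb"))
def blob(cam,u,v,r,inv=True):
    g=cam["img"].mean(2); yy,xx=np.mgrid[v-r:v+r+1,u-r:u+r+1]; w=g[v-r:v+r+1,u-r:u+r+1]; hi=np.percentile(w,70)
    w=np.clip((hi-w if inv else w-hi)-0.3*(hi-w.min()),0,None); return (xx*w).sum()/w.sum(),(yy*w).sum()/w.sum()
a=blob(c,254,199,3);b=blob(s,262,197,3)
print(a,b,onz(c,*a,56),onz(s,*b,56),cross(c,a,s,b))
# pin red handle top and collar in scene and top (top may be hidden by arm)
for n,cam in (("c",c),("s",s)):
    h=cv2.cvtColor(cam["img"],cv2.COLOR_RGB2HSV); m=((h[...,0]<8)|(h[...,0]>172))&(h[...,1]>150)&(h[...,2]>50)
    k,l,st,ce=cv2.connectedComponentsWithStats(m.astype(np.uint8)); print(n,[(st[i].tolist(),ce[i].round(1).tolist()) for i in range(1,k) if st[i][4]>8])
E
```

```text
(np.float64(254.9480630246442), np.float64(199.51541949095474)) (np.float64(262.3334479990827), np.float64(197.50429996560027)) [584.71274118 -72.28165353  56.        ] [587.69005012 -70.35947279  56.        ] (array([584.92909618, -72.42191861,  52.24841556]), np.float64(0.4712564266341182))
c [([164, 118, 7, 7, 40], [166.8, 120.9]), ([400, 202, 19, 36, 319], [408.6, 220.0])]
s [([173, 127, 20, 22, 163], [182.8, 136.7]), ([224, 128, 5, 10, 41], [226.2, 132.3]), ([274, 282, 9, 11, 73], [278.4, 286.8])]
```

```bash
python3 to.py 459 -334 71 79.6; python3 -m pendant '[{"x":-0.19,"y":-0.015,"z":0.2,"rx":0,"ry":0,"rz":0,"jaw":0.5},{"x":-0.19,"y":-0.015,"z":0.5,"rx":0,"ry":0,"rz":0,"jaw":0.5},{"x":-0.19,"y":-0.015,"z":0.74,"rx":0,"ry":0,"rz":0,"jaw":0.5},{"x":-0.19,"y":-0.015,"z":0.77,"rx":0,"ry":0,"rz":0,"jaw":0.5},{"x":-0.19,"y":-0.015,"z":0.77,"rx":0,"ry":0,"rz":0,"jaw":0.5}]';python3 to.py 459 -334 71 79.6;python3 - <<'E'
from h import *
from cell import env
s=env.read_camera("scene"); crop(s["img"],195,95,80,75,7,"g7.png")
s=env.read_camera("top"); crop(s["img"],310,200,80,75,7,"g8.png")
E
```

```text
t 12.5 grasp [ 467.  -304.3  188.8] yaw [-1.7991e+02 -6.0000e-02  7.9640e+01]  F [ 0.5  0.  -1. ] open 0.5 q [-0.7   0.45  1.78  0.    0.92 -0.52]
shift [-0.204 -0.017  0.785] rot [-0.002 -0.001  0.001]
t: 13.12
eef_pos: [460.6, -332.0, 246.1]
tcp_rot: [3.141, 0.0, 1.392]
ft_force: [0.2, -0.2, 0.6]
opening: 0.5
t 13.12 grasp [ 460.7 -332.    75.1] yaw [1.7999e+02 1.0000e-02 7.9730e+01]  F [ 0.2 -0.2  0.6] open 0.5 q [-0.74  0.62  1.85 -0.    0.68 -0.56]
shift [-0.015 -0.008  0.027] rot [0.    0.    0.003]
```

View pics/g7.png

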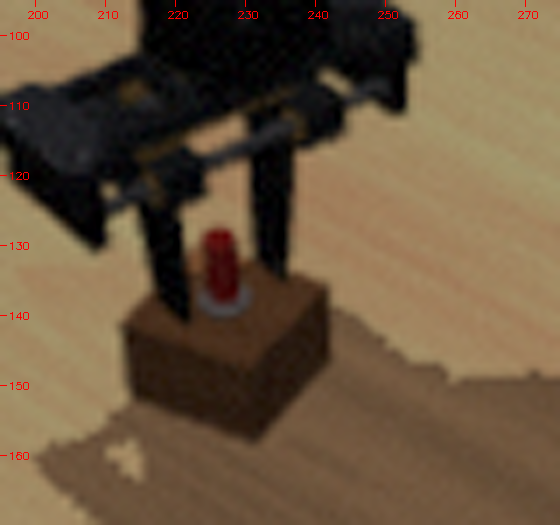

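View pics/g8.png

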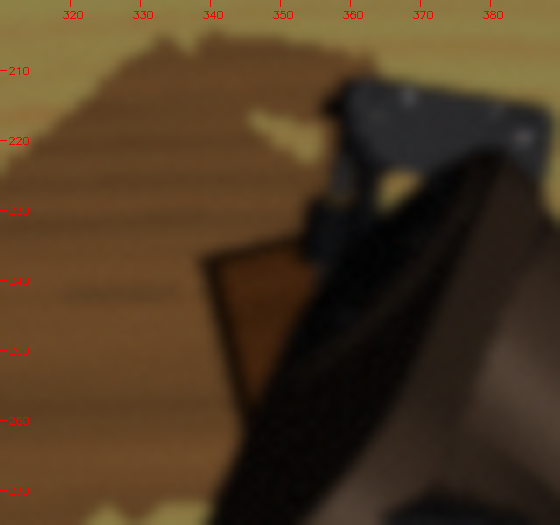

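```bash
python3 -m pendant '[{"x":-0.013,"y":-0.008,"z":0.025,"rx":0,"ry":0,"rz":0,"jaw":0.5},{"x":-0.013,"y":-0.008,"z":0.025,"rx":0,"ry":0,"rz":0,"jaw":0.05},{"x":-0.013,"y":-0.008,"z":0.025,"rx":0,"ry":0,"rz":0,"jaw":0.05},{"x":-0.013,"y":-0.008,"z":0.025,"rx":0,"ry":0,"rz":0,"jaw":0.05},{"x":-0.013,"y":-0.008,"z":0.025,"rx":0,"ry":0,"rz":0,"jaw":0.05},{"x":-0.013,"y":-0.008,"z":0.025,"rx":0,"ry":0,"rz":0,"jaw":0.05}]';python3 to.py 459 -334 71 79.6; python3 -m pendant '[{"x":0,"y":0,"z":-0.1,"rx":0,"ry":0,"rz":0,"jaw":0.05},{"x":0,"y":0,"z":-0.3,"rx":0,"ry":0,"rz":0,"jaw":0.05},{"x":0,"y":0,"z":-0.6,"rx":0,"ry":0,"rz":0,"jaw":0.05},{"x":0,"y":0,"z":-0.6,"rx":0,"ry":0,"rz":0,"jaw":0.05}]'; python3 to.py 586.5 -71.5 140 79.6
```

```text
t: 13.98
eef_pos: [458.6, -334.3, 241.7]
tcp_rot: [3.142, 0.0, 1.391]
ft_force: [-0.6, 0.1, -0.2]
opening: 0.167
t 13.97 grasp [ 458.6 -334.3   70.7] yaw [1.800e+02 1.000e-02 7.967e+01]  F [-0.6  0.1 -0.2] open 0.167 q [-0.75  0.62  1.85 -0.    0.67 -0.57]
shift [ 0.003  0.002 -0.002] rot [0.    0.    0.002]
t: 14.48
eef_pos: [458.8, -334.4, 335.5]
tcp_rot: [3.136, 0.003, 1.391]
ft_force: [0.5, -0.2, -1.2]
opening: 0.16
t 14.47 grasp [ 459.6 -335.1  164.5] yaw [179.7    0.19  79.68]  F [ 0.5 -0.2 -1.2] open 0.16 q [-0.75  0.49  1.78 -0.    0.87 -0.57]
shift [1.877 0.523 0.16 ] rot [0.007 0.004 0.002]
```

```bash
python3 -m pendant '[{"x":0.3,"y":0.08,"z":0,"rx":0,"ry":0,"rz":0,"jaw":0.05},{"x":0.65,"y":0.17,"z":0,"rx":0,"ry":0,"rz":0,"jaw":0.05},{"x":0.94,"y":0.26,"z":0,"rx":0,"ry":0,"rz":0,"jaw":0.05}]'; python3 -m pendant '[{"x":0.3,"y":0.08,"z":0,"rx":0,"ry":0,"rz":0,"jaw":0.05},{"x":0.65,"y":0.17,"z":0.1,"rx":0,"ry":0,"rz":0,"jaw":0.05},{"x":0.93,"y":0.26,"z":0.15,"rx":0,"ry":0,"rz":0,"jaw":0.05},{"x":0.93,"y":0.26,"z":0.15,"rx":0,"ry":0,"rz":0,"jaw":0.05},{"x":0.93,"y":0.26,"z":0.15,"rx":0,"ry":0,"rz":0,"jaw":0.05}]';python3 to.py 586.5 -71.5 128 79.6; python3 - <<'E'
from h import *
from cell import env
s=env.read_camera("scene"); crop(s["img"],225,145,80,75,7,"g9.png")
c=env.read_camera("top"); crop(c["img"],215,160,80,75,7,"g10.png")
import pickle; pickle.dump((c,s),open("c2.pkl","wb"))
E
```

```text
t: 14.85
eef_pos: [522.5, -200.9, 331.4]
tcp_rot: [-3.141, -0.0, 1.39]
ft_force: [0.4, -0.6, 0.3]
opening: 0.165
t: 15.48
eef_pos: [585.4, -72.4, 308.9]
tcp_rot: [-3.141, 0.0, 1.391]
ft_force: [-0.2, -0.9, -0.1]
opening: 0.16
t 15.47 grasp [585.3 -72.4 137.9] yaw [-1.7995e+02  1.0000e-02  7.9700e+01]  F [-0.2 -0.9 -0.1] open 0.16 q [-0.24  0.55  1.75 -0.    0.84 -0.05]
shift [0.007 0.006 0.066] rot [-0.001  0.     0.002]
```

View pics/g9.png

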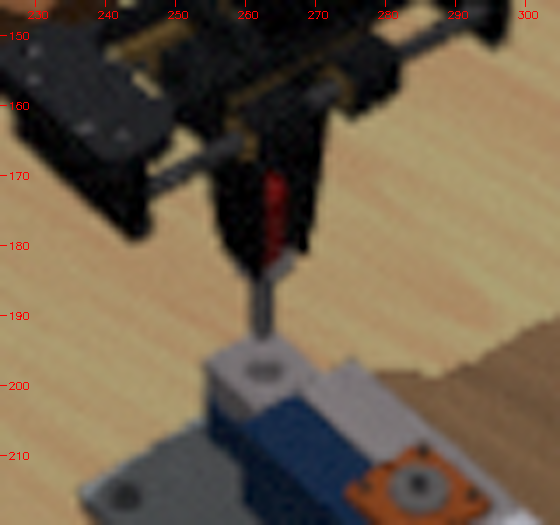

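View pics/g10.png

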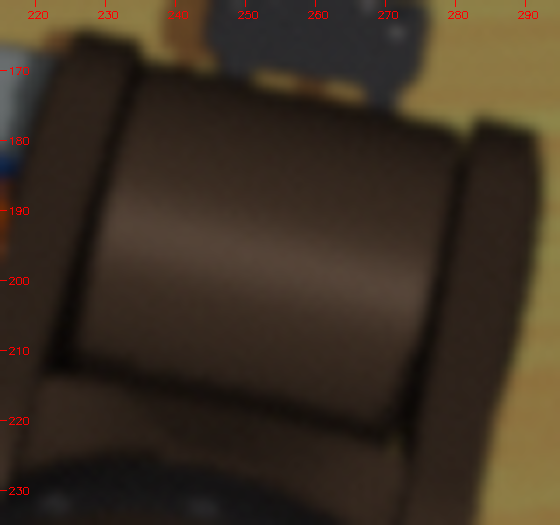

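```bash
python3 - <<'E'
from h import *
import pickle
c,s=pickle.load(open("c2.pkl","rb")); g=s["img"].astype(int)
for v in range(183,196):
    print(v,[tuple(g[v,u]) and int(g[v,u].mean()) for u in range(256,270)])
for z in (72,80,88,100,110,128): print(z,proj(s,(585.3,-72.4,z)).round(2))
for p in ((586.5,-71.5,56),(587.7,-70.4,56)): print(proj(s,p).round(2))
h=cv2.cvtColor(s["img"],cv2.COLOR_RGB2HSV); 
for v in range(168,184): 
    m=[u for u in range(255,275) if (h[v,u,0]<8 or h[v,u,0]>172) and h[v,u,1]>140]; print(v,m and (m[0],m[-1]))
E
```

```text
183 [137, 140, 108, 57, 28, 0, 26, 58, 78, 82, 92, 126, 141, 141]
184 [137, 136, 122, 96, 59, 13, 34, 66, 82, 95, 126, 139, 139, 139]
185 [137, 137, 135, 129, 89, 42, 45, 50, 96, 132, 141, 141, 140, 138]
186 [138, 137, 137, 139, 99, 59, 54, 50, 118, 142, 143, 141, 139, 139]
187 [135, 136, 137, 139, 104, 59, 54, 53, 117, 142, 142, 144, 144, 140]
188 [135, 136, 136, 137, 99, 58, 58, 54, 114, 141, 144, 143, 143, 140]
189 [139, 137, 135, 133, 100, 63, 54, 52, 115, 137, 135, 139, 139, 144]
190 [139, 138, 137, 134, 99, 59, 55, 50, 117, 138, 139, 140, 141, 140]
191 [138, 140, 140, 138, 105, 63, 57, 57, 115, 139, 141, 142, 138, 141]
192 [133, 134, 137, 136, 115, 76, 54, 68, 111, 133, 136, 142, 138, 140]
193 [135, 130, 128, 127, 120, 95, 78, 97, 114, 125, 132, 136, 140, 141]
194 [132, 128, 119, 116, 117, 114, 116, 117, 119, 121, 122, 128, 137, 136]
195 [118, 119, 119, 118, 114, 114, 116, 115, 115, 118, 119, 122, 127, 133]
72 [262.38 192.57]
80 [262.39 190.5 ]
88 [262.41 188.4 ]
100 [262.44 185.2 ]
110 [262.46 182.49]
128 [262.5  177.51]
[262.3  197.05]
[262.32 197.5 ]
168 (269, 269)
169 (263, 263)
170 (262, 265)
171 (257, 265)
172 (262, 266)
173 (260, 265)
174 (262, 266)
175 (262, 265)
176 (257, 265)
177 (263, 267)
178 (260, 265)
179 (260, 265)
180 (262, 264)
181 (262, 264)
182 (262, 263)
183 []
```

```bash
python3 to.py 587.5 -69.2 127 79.6
```

```text
t 15.57 grasp [585.3 -73.2 138.2] yaw [-1.7999e+02  1.0000e-02  7.9610e+01]  F [-0.3 -0.7 -0.1] open 0.163 q [-0.24  0.55  1.75 -0.    0.84 -0.05]
shift [0.029 0.01  0.075] rot [-0.  0.  0.]
```

```bash
python3 -m pendant '[{"x":0.029,"y":0.01,"z":0.075,"rx":0,"ry":0,"rz":0,"jaw":0.05},{"x":0.029,"y":0.01,"z":0.075,"rx":0,"ry":0,"rz":0,"jaw":0.05},{"x":0.029,"y":0.01,"z":0.075,"rx":0,"ry":0,"rz":0,"jaw":0.05},{"x":0.029,"y":0.01,"z":0.075,"rx":0,"ry":0,"rz":0,"jaw":0.05}]'; python3 - <<'E'
from h import *
from cell import env
s=env.read_camera("scene"); st=env.state(); print(st["eef_pos"].round(2),st["ft_force"].round(1)); crop(s["img"],235,165,55,45,12,"g11.png")
g=s["img"].mean(2)
for v in (184,185,186,187,188,189,190,191,192,193,194,195,196):
    w=np.clip(135-g[v,257:269],0,None); print(v,(w*np.arange(257,269)).sum()/w.sum(), g[v,257:269].astype(int))
M=R.from_rotvec(s["rvec"]).as_matrix(); print(M[0])
for z in (61,70,80): print(z,proj(s,(*st["eef_pos"][:2],z)))
E
```

```text
t: 16.08
eef_pos: [587.9, -68.4, 298.0]
tcp_rot: [3.141, 0.0, 1.39]
ft_force: [-0.3, 0.5, -0.1]
opening: 0.165
[587.9  -68.39 298.07] [ 0.6 -0.3 -0.9]
184 262.46230062832285 [62  4  0  5  3  9 19 29 35 37 27  7]
185 262.4200913242009 [111  56   3   0   0   6  20  26  48  66  56  57]
186 262.26610429447857 [139 100  48  16   5   2  35  41  69  85  98 113]
187 262.14045499505437 [139 121  80  38  12  12  55  69  75  86 125 144]
188 262.1607247223846 [138 119  93  67  38  12  58  77  82 101 129 145]
189 262.47581284694684 [139 135 126 100  63  33  48  63  94 130 142 142]
190 262.44480874316935 [138 135 136 118  79  50  55  77 125 141 139 138]
191 262.4487034949267 [138 140 141 120  78  55  55  78 126 140 141 141]
192 262.46439957492026 [136 137 137 117  73  53  56  75 120 139 140 141]
193 262.41187558906694 [135 133 127 108  71  55  50  72 112 131 138 142]
194 262.19114027891715 [128 120 118 101  67  54  55  68 108 124 131 136]
195 262.2765273311897 [118 118 119 107  74  51  57  75 108 120 123 129]
196 262.3333333333333 [117 117 116 106  78  56  52  76 108 119 121 124]
[-0.66397797  0.74773187 -0.00550529]
61 [262.8466161  196.64330318]
70 [262.86829666 194.34765806]
80 [262.89273277 191.76024266]
```

View pics/g11.png

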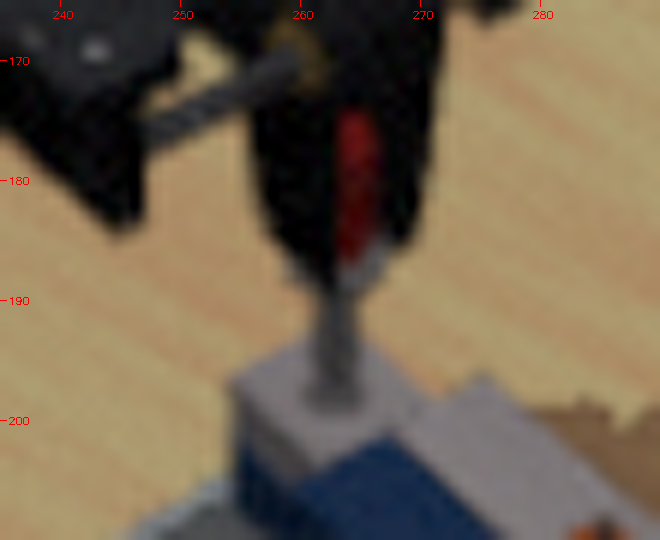

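```bash
python3 -m pendant '[{"x":0,"y":0,"z":0.02,"rx":0,"ry":0,"rz":0,"jaw":0.05},{"x":0,"y":0,"z":0.04,"rx":0,"ry":0,"rz":0,"jaw":0.05},{"x":0,"y":0,"z":0.04,"rx":0,"ry":0,"rz":0,"jaw":0.05}]';python3 -m pendant '[{"x":0,"y":0,"z":0.015,"rx":0,"ry":0,"rz":0,"jaw":0.05},{"x":0,"y":0,"z":0.02,"rx":0,"ry":0,"rz":0,"jaw":0.05}]'; python3 to.py 587.5 -69.2 82 79.6
```

```text
t: 16.5
eef_pos: [587.8, -68.4, 291.6]
tcp_rot: [-3.141, 0.0, 1.391]
ft_force: [0.4, -1.2, -0.9]
opening: 0.163
t: 16.75
eef_pos: [587.8, -68.5, 289.2]
tcp_rot: [3.141, 0.001, 1.391]
ft_force: [-3.2, -3.0, 7.6]
opening: 0.163
t 16.75 grasp [587.8 -68.6 118.2] yaw [1.7999e+02 3.0000e-02 7.9680e+01]  F [-3.2 -3.   7.6] open 0.163 q [-0.23  0.58  1.76 -0.    0.8  -0.05]
shift [-0.005 -0.001  0.241] rot [0.    0.001 0.002]
```

```bash
python3 -m pendant '[{"x":-0.007,"y":-0.006,"z":-0.01,"rx":0,"ry":0,"rz":0,"jaw":0.05},{"x":-0.007,"y":-0.006,"z":-0.01,"rx":0,"ry":0,"rz":0,"jaw":0.05},{"x":-0.007,"y":-0.006,"z":0.005,"rx":0,"ry":0,"rz":0,"jaw":0.05},{"x":-0.007,"y":-0.006,"z":0.005,"rx":0,"ry":0,"rz":0,"jaw":0.05}]'; python3 -m pendant '[{"x":0,"y":0,"z":0.01,"rx":0,"ry":0,"rz":0,"jaw":0.05},{"x":0,"y":0,"z":0.02,"rx":0,"ry":0,"rz":0,"jaw":0.05}]'; python3 to.py 587.5 -69.2 82 79.6
```

```text
t: 17.25
eef_pos: [586.8, -69.3, 288.0]
tcp_rot: [-3.141, 0.0, 1.391]
ft_force: [-1.3, -1.5, -0.1]
opening: 0.16
t: 17.5
eef_pos: [586.7, -69.3, 285.1]
tcp_rot: [-3.141, 0.0, 1.391]
ft_force: [-2.2, -3.6, 1.2]
opening: 0.164
t 17.5 grasp [586.7 -69.4 114.1] yaw [-1.7998e+02  2.0000e-02  7.9670e+01]  F [-2.2 -3.6  1.2] open 0.164 q [-0.23  0.59  1.76 -0.    0.79 -0.05]
shift [0.002 0.005 0.214] rot [-0.     0.     0.002]
```

```bash
python3 -m pendant '[{"x":-0.007,"y":-0.003,"z":0,"rx":0,"ry":0,"rz":0,"jaw":0.05},{"x":-0.007,"y":-0.003,"z":0.02,"rx":0,"ry":0,"rz":0,"jaw":0.05},{"x":-0.007,"y":-0.003,"z":0.04,"rx":0,"ry":0,"rz":0,"jaw":0.05}]'; python3 to.py 587.5 -69.2 82 79.6
```

```text
t: 17.88
eef_pos: [586.2, -70.0, 278.9]
tcp_rot: [-3.142, -0.0, 1.39]
ft_force: [0.5, 0.8, -0.6]
opening: 0.164
t 17.88 grasp [586.2 -70.  107.9] yaw [-1.800e+02 -1.000e-02  7.967e+01]  F [ 0.5  0.8 -0.6] open 0.164 q [-0.23  0.59  1.77  0.    0.78 -0.05]
shift [0.007 0.007 0.172] rot [-0.    -0.     0.001]
```

Free in the hole with no side force. Continuing down in steps.

```bash
python3 -m pendant '[{"x":0,"y":0,"z":0.025,"rx":0,"ry":0,"rz":0,"jaw":0.05},{"x":0,"y":0,"z":0.05,"rx":0,"ry":0,"rz":0,"jaw":0.05}]'; python3 -m pendant '[{"x":0,"y":0,"z":0.025,"rx":0,"ry":0,"rz":0,"jaw":0.05},{"x":0,"y":0,"z":0.045,"rx":0,"ry":0,"rz":0,"jaw":0.05},{"x":0,"y":0,"z":0.045,"rx":0,"ry":0,"rz":0,"jaw":0.05}]'; python3 to.py 587.5 -69.2 82 79.6
```

```text
t: 18.12
eef_pos: [586.2, -70.1, 271.4]
tcp_rot: [-3.142, 0.0, 1.391]
ft_force: [-0.5, -0.0, -0.6]
opening: 0.164
t: 18.5
eef_pos: [586.2, -70.1, 264.7]
tcp_rot: [-3.141, 0.0, 1.391]
ft_force: [0.9, -0.1, -1.5]
opening: 0.16
t 18.5 grasp [586.1 -70.1  93.7] yaw [-179.98    0.     79.67]  F [ 0.9 -0.1 -1.5] open 0.16 q [-0.23  0.61  1.78 -0.    0.75 -0.05]
shift [0.008 0.007 0.078] rot [-0.     0.     0.002]
```

```bash
python3 -m pendant '[{"x":0,"y":0,"z":0.025,"rx":0,"ry":0,"rz":0,"jaw":0.05},{"x":0,"y":0,"z":0.05,"rx":0,"ry":0,"rz":0,"jaw":0.05},{"x":0,"y":0,"z":0.06,"rx":0,"ry":0,"rz":0,"jaw":0.05}]'; python3 -m pendant '[{"x":0,"y":0,"z":0.008,"rx":0,"ry":0,"rz":0,"jaw":0.05},{"x":0,"y":0,"z":0.015,"rx":0,"ry":0,"rz":0,"jaw":0.05},{"x":0,"y":0,"z":0.015,"rx":0,"ry":0,"rz":0,"jaw":0.05}]'; python3 to.py 587.5 -69.2 82 79.6
```

```text
t: 18.88
eef_pos: [586.2, -70.1, 255.6]
tcp_rot: [-3.141, 0.0, 1.39]
ft_force: [-0.6, -0.5, -0.2]
opening: 0.159
t: 19.25
eef_pos: [586.2, -70.1, 253.7]
tcp_rot: [3.142, 0.0, 1.39]
ft_force: [-0.6, -0.5, -0.5]
opening: 0.164
t 19.25 grasp [586.2 -70.1  82.7] yaw [180.     0.    79.67]  F [-0.6 -0.5 -0.5] open 0.164 q [-0.23  0.63  1.78 -0.    0.73 -0.05]
shift [0.008 0.007 0.004] rot [0.    0.    0.002]
```

```bash
python3 -m pendant '[{"x":0,"y":0,"z":0.008,"rx":0,"ry":0,"rz":0,"jaw":0.05},{"x":0,"y":0,"z":0.012,"rx":0,"ry":0,"rz":0,"jaw":0.05},{"x":0,"y":0,"z":0.012,"rx":0,"ry":0,"rz":0,"jaw":0.05}]'; python3 to.py 587.5 -69.2 82 79.6
```

```text
t: 19.62
eef_pos: [586.2, -70.1, 252.6]
tcp_rot: [3.141, 0.0, 1.391]
ft_force: [-2.8, 0.5, 6.9]
opening: 0.165
t 19.62 grasp [586.3 -70.2  81.6] yaw [1.7996e+02 1.0000e-02 7.9680e+01]  F [-2.8  0.5  6.9] open 0.165 q [-0.23  0.63  1.79 -0.    0.72 -0.05]
shift [ 0.008  0.007 -0.002] rot [0.001 0.    0.002]
```

```bash
python3 -m pendant '[{"x":0,"y":0,"z":0,"rx":0,"ry":0,"rz":0,"jaw":0.5},{"x":0,"y":0,"z":0,"rx":0,"ry":0,"rz":0,"jaw":0.5},{"x":0,"y":0,"z":0,"rx":0,"ry":0,"rz":0,"jaw":0.5},{"x":0,"y":0,"z":0,"rx":0,"ry":0,"rz":0,"jaw":0.5}]';  python3 -m pendant '[{"x":0,"y":0,"z":-0.2,"rx":0,"ry":0,"rz":0,"jaw":1},{"x":0,"y":0,"z":-0.5,"rx":0,"ry":0,"rz":0,"jaw":1},{"x":0,"y":0,"z":-0.8,"rx":0,"ry":0,"rz":0,"jaw":1},{"x":0,"y":0,"z":-0.8,"rx":0,"ry":0,"rz":0,"jaw":1}]'; python3 to.py 604 17 110 79.6;  python3 - <<'E'
from h import *
from cell import env
s=env.read_camera("scene"); crop(s["img"],225,135,110,105,5,"g12.png")
E
```

```text
t: 20.12
eef_pos: [586.2, -70.1, 251.8]
tcp_rot: [-3.141, 0.0, 1.391]
ft_force: [-0.2, 0.9, 0.4]
opening: 0.481
t: 20.62
eef_pos: [586.3, -70.1, 375.1]
tcp_rot: [3.136, 0.0, 1.391]
ft_force: [-0.2, -0.4, -0.6]
opening: 0.864
t 20.62 grasp [587.3 -70.4 204.1] yaw [1.7966e+02 2.0000e-02 7.9670e+01]  F [-0.2 -0.4 -0.6] open 0.864 q [-0.23  0.47  1.68 -0.    0.98 -0.05]
shift [0.593 0.008 0.627] rot [0.007 0.    0.002]
```

View pics/g12.png

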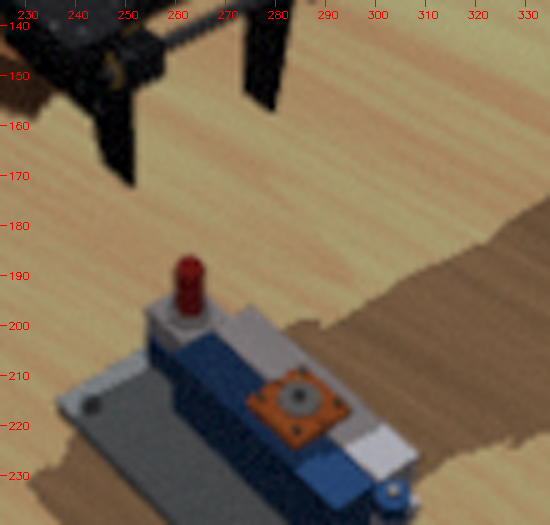

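```bash
python3 -m pendant '[{"x":0.3,"y":0,"z":0,"rx":0,"ry":0,"rz":0,"jaw":1},{"x":0.59,"y":0.003,"z":0.2,"rx":0,"ry":0,"rz":0,"jaw":1},{"x":0.59,"y":0.003,"z":0.4,"rx":0,"ry":0,"rz":0,"jaw":1},{"x":0.59,"y":0.003,"z":0.4,"rx":0,"ry":0,"rz":0,"jaw":1}]'; python3 to.py 602.9 17.5 40 79.65;  python3 - <<'E'
from h import *
from cell import env
s=env.read_camera("scene"); crop(s["img"],205,115,150,155,4,"g13.png")
E
```

```text
t: 21.18
eef_pos: [602.1, 17.2, 308.9]
tcp_rot: [-3.136, 0.001, 1.391]
ft_force: [0.2, -0.6, 0.7]
opening: 1.001
t 21.18 grasp [601.   17.3 137.9] yaw [-1.7966e+02  4.0000e-02  7.9710e+01]  F [ 0.2 -0.6  0.7] open 1.001 q [-0.08  0.57  1.71 -0.    0.87  0.1 ]
shift [0.003 0.009 0.652] rot [-0.008  0.001  0.001]
```

View pics/g13.png

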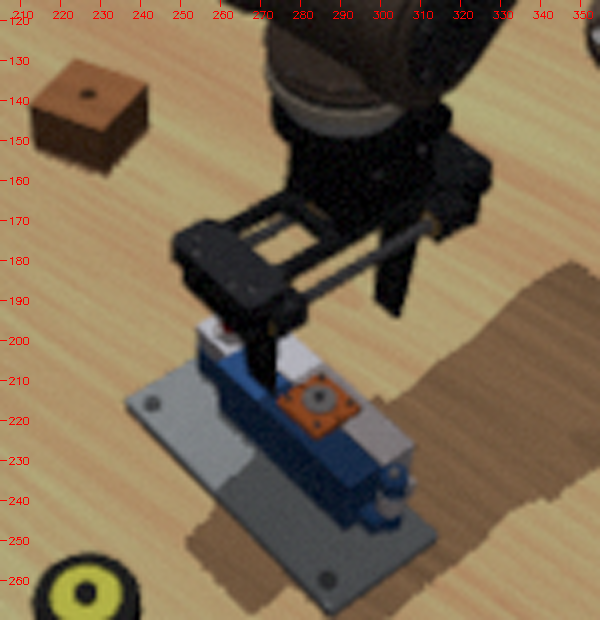

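```bash
python3 -m pendant '[{"x":0,"y":0.006,"z":0.2,"rx":0,"ry":0,"rz":0,"jaw":1},{"x":0,"y":0.006,"z":0.4,"rx":0,"ry":0,"rz":0,"jaw":1},{"x":0,"y":0.006,"z":0.4,"rx":0,"ry":0,"rz":0,"jaw":1}]'; python3 -m pendant '[{"x":0,"y":0,"z":0.1,"rx":0,"ry":0,"rz":0,"jaw":1},{"x":0,"y":0,"z":0.2,"rx":0,"ry":0,"rz":0,"jaw":1},{"x":0,"y":0,"z":0.24,"rx":0,"ry":0,"rz":0,"jaw":1},{"x":0,"y":0,"z":0.24,"rx":0,"ry":0,"rz":0,"jaw":1}]';python3 to.py 602.9 17.5 40 79.65
```

```text
t: 21.6
eef_pos: [603.3, 16.1, 251.2]
tcp_rot: [-3.139, 0.0, 1.39]
ft_force: [0.3, 0.5, 0.9]
opening: 1.0
t: 22.1
eef_pos: [603.4, 16.7, 215.5]
tcp_rot: [-3.141, 0.0, 1.391]
ft_force: [0.2, 0.5, 1.2]
opening: 1.001
t 22.1 grasp [603.3  16.7  44.5] yaw [-1.7996e+02  1.0000e-02  7.9670e+01]  F [0.2 0.5 1.2] open 1.001 q [-0.08  0.7   1.77 -0.    0.67  0.1 ]
shift [ 0.005 -0.004  0.03 ] rot [-0.001  0.     0.001]
```

```bash
python3 -m pendant '[{"x":0,"y":-0.001,"z":0.03,"rx":0,"ry":0,"rz":0,"jaw":1},{"x":0,"y":-0.001,"z":0.03,"rx":0,"ry":0,"rz":0,"jaw":0.7},{"x":0,"y":-0.001,"z":0.03,"rx":0,"ry":0,"rz":0,"jaw":0.65},{"x":0,"y":-0.001,"z":0.03,"rx":0,"ry":0,"rz":0,"jaw":0.6},{"x":0,"y":-0.001,"z":0.03,"rx":0,"ry":0,"rz":0,"jaw":0.57},{"x":0,"y":-0.001,"z":0.03,"rx":0,"ry":0,"rz":0,"jaw":0.4},{"x":0,"y":-0.001,"z":0.03,"rx":0,"ry":0,"rz":0,"jaw":0.4},{"x":0,"y":-0.001,"z":0.03,"rx":0,"ry":0,"rz":0,"jaw":0.4},{"x":0,"y":-0.001,"z":0.03,"rx":0,"ry":0,"rz":0,"jaw":0.4}]';python3 to.py 602.9 17.5 40 79.65
```

```text
t: 23.22
eef_pos: [602.2, 16.9, 211.3]
tcp_rot: [-3.138, 0.0, 1.391]
ft_force: [-8.1, 1.2, 4.7]
opening: 0.588
t 23.23 grasp [601.5  17.   40.3] yaw [-1.7977e+02  3.0000e-02  7.9690e+01]  F [-8.1  1.2  4.7] open 0.588 q [-0.08  0.71  1.77 -0.    0.67  0.1 ]
shift [0.005 0.004 0.002] rot [-0.005  0.001  0.001]
```

```bash
python3 -m pendant '[{"x":0,"y":-0.004,"z":0,"rx":0,"ry":0,"rz":0,"jaw":0.3},{"x":0,"y":-0.007,"z":0,"rx":0,"ry":0,"rz":0,"jaw":0.3},{"x":0,"y":-0.007,"z":0,"rx":0,"ry":0,"rz":0,"jaw":0.3},{"x":0,"y":-0.007,"z":0,"rx":0,"ry":0,"rz":0,"jaw":0.3}]'
```

```text
t: 23.72
eef_pos: [601.8, 17.0, 211.3]
tcp_rot: [-3.14, 0.0, 1.391]
ft_force: [-6.0, 0.6, 4.2]
opening: 0.588
```

```bash
python3 -m pendant '[{"x":0,"y":-0.006,"z":0,"rx":0,"ry":0,"rz":0,"jaw":0.3},{"x":0,"y":-0.009,"z":0,"rx":0,"ry":0,"rz":0,"jaw":0.3},{"x":0,"y":-0.009,"z":0,"rx":0,"ry":0,"rz":0,"jaw":0.3},{"x":0,"y":-0.009,"z":0,"rx":0,"ry":0,"rz":0,"jaw":0.3}]';  python3 - <<'E'
from h import *
from cell import env
print(env.state()["ft_force"])
s=env.read_camera("scene"); cv2.imwrite("pics/g14.png",cv2.resize(s["img"][:,:,::-1],(768,576),interpolation=cv2.INTER_CUBIC)); crop(s["img"],205,150,120,110,5,"g15.png")
E
```

```text
t: 24.22
eef_pos: [601.3, 17.0, 211.4]
tcp_rot: [3.14, 0.0, 1.39]
ft_force: [5.2, -1.1, -2.1]
opening: 0.586
[ 5.16974827 -1.05347992 -2.1447541 ]
```

View pics/g14.png

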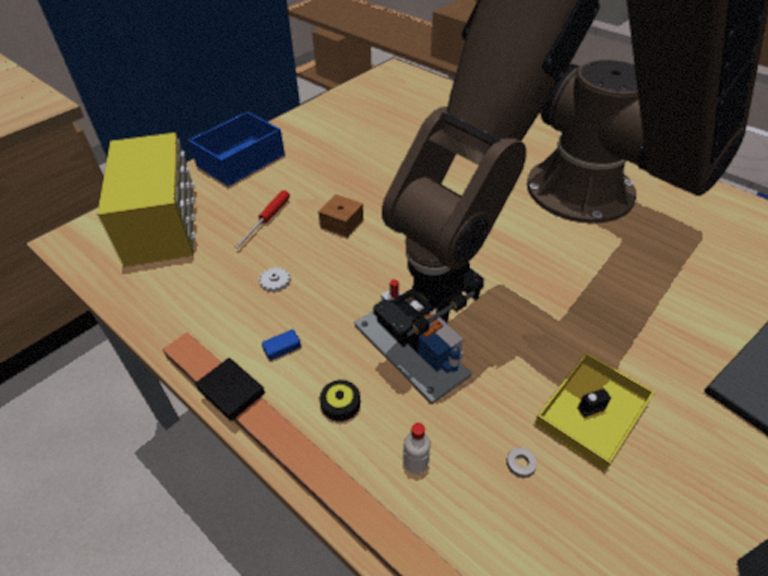

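View pics/g15.png

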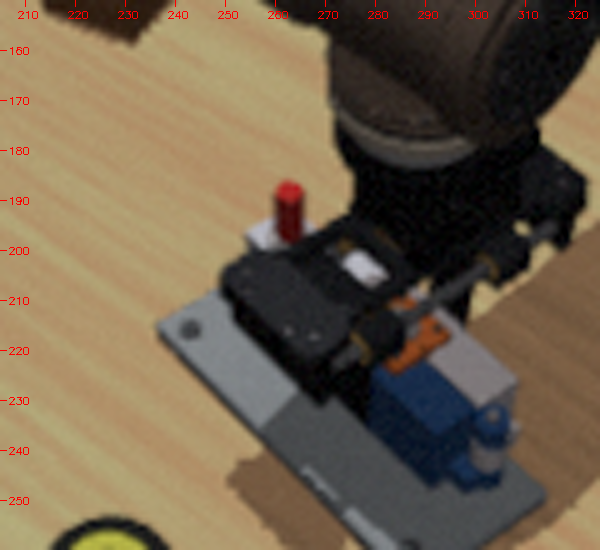

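The pin is upright and home at (262,192), the fingers are clamped on the jig, the servo is in the tray (595,400 in the full view), and the bystanders are where they were. One small centring tweak, then hand in.

```bash
python3 -m pendant '[{"x":0,"y":0.004,"z":0,"rx":0,"ry":0,"rz":0,"jaw":0.3},{"x":0,"y":0.004,"z":0,"rx":0,"ry":0,"rz":0,"jaw":0.3},{"x":0,"y":0.004,"z":0,"rx":0,"ry":0,"rz":0,"jaw":0.3},{"x":0,"y":0.004,"z":0,"rx":0,"ry":0,"rz":0,"jaw":0.3},{"x":0,"y":0.004,"z":0,"rx":0,"ry":0,"rz":0,"jaw":0.3}]'; python3 - <<'E'
from cell import env
s=env.state(); print(s["ft_force"],s["opening"]); print(env.job_done())
E
```

```text
t: 24.9
eef_pos: [601.5, 17.0, 211.4]
tcp_rot: [3.142, 0.0, 1.391]
ft_force: [2.5, -1.3, -1.3]
opening: 0.59
[ 2.48001078 -1.25094503 -1.336048  ] 0.5902145595485514
the job is handed in; nothing more can be done
None
```

The job was handed in at about 25 s of the 72 s limit, with the arm still squeezing the closed jig; the hand-in gives no verdict.

What I did:
- **Servo:** it is in the yellow tray, and the last picture shows it there, let go and upright.
- **Silver half:** I pushed it shut until the force reached about 14 N.
- **Pin:** it went through both holes and stopped at the expected height, with about 7 N pushing back. I then let it go.
- **Squeeze:** the fingers grip one half each.

Last checks:
- **Grip:** the jaw opening is 0.59, about 56 mm, which matches the closed jig. The leftover sideways force is about 2.5 N, so the 30 N grip is nearly even on the two halves. I could not measure the force on each half separately.
- **Last picture:** the pin is upright in the hole. By eye, the other things on the bench are where they started, but I did not measure this.

Two things disagreed along the way:
- **Cameras:** the two views differed by 2–3 mm on where the jig stands. I settled the position by touch.
- **Pin start:** the pin caught the edge of the hole on the first try, with about 8 N. It went in freely after two small sideways corrections, of about 1.4 mm and 1.2 mm.

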